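# Wedge the exhibit boxes tight in the transit tray

## Task

Get the exhibit boxes ready for transit: load the two loose boxes upright into the tray next to the one already there, and slide the row up against the steel end plate. Then lay the yellow wedge flat on the tray, start its thin end in the gap left between the row and the sloped blue cheek, and push its thick end until the thin end is fully home at the red stop, so that the row is locked tight against the sprung plate. Leave the two jars and the small blue frame on the white board where they stand.

Things in the scene. Friction and masses are not known exactly. Their poses are not given: they have to be found in the camera images.
- tray_floor (a point): Transit tray, fixed; place and yaw vary. Aluminium base, blue fittings. Point on its floor, 10 mm above the table, mid-width of the row. Tray axes (used below, mm): x across the row, away from the robot; y along the row; z up. Boxes stand at x = 0, their x along the tray's x (or half a turn), between kerbs 15 high with inner faces at x = +-33, y = -12 to 112.
- plate_rest (a point): Middle of the steel end plate's face at rest: tray y = 110, 30 mm above the floor (fixed to the tray, does not follow the plate). The plate is 56 wide, its top 58 above the floor; it faces the row, towards -y. Three boxes pushed up to it fill tray y = 110 to -22; until the wedge is in, there are some 24 mm of spare length for loading.
- bay_mouth (a point): Tray x = -35, y = -39, on the floor: middle of the wedge bay's mouth, between the row (y = -22) and the near end of the blue cheek (y = -56). The cheek, 45 high, has a sloped face from (x -35, y -56) to (x 55, y -41.5). The bay is open towards -x, where the floor runs on at the same height as an apron to x = -155, for y = -80 to 0.
- stop_face (a point): Middle of the red stop's face, 15 mm above the floor: tray x = 56, y = -29. The stop is 30 high, from y = -46 to -12, at the far end of the wedge bay; the wedge's thin end comes home against it.
- box_a_mid (a point): exhibit box: grey upright plastic box with black lid and white paper labels, 60 (its x) x 44 (its y) x 75 mm high, about 150 g; the point is its centre, 37.5 mm above its underside, its z up. It starts standing in the tray next to the end plate, up to 4 mm off it.
- box_b_mid (a point): exhibit box: grey upright plastic box with black lid and white paper labels, 60 (its x) x 44 (its y) x 75 mm high, about 150 g; the point is its centre, 37.5 mm above its underside, its z up. It starts standing on the table.
- box_c_mid (a point): exhibit box: grey upright plastic box with black lid and white paper labels, 60 (its x) x 44 (its y) x 75 mm high, about 150 g; the point is its centre, 37.5 mm above its underside, its z up. It starts standing on the table.
- wedge_mid (a point): Yellow plastic wedge lying flat, 110 long (its x, towards the thin end), 60 high, about 220 g. Point: its centre, 30 above its underside; z up. From above: straight side at y = +17.5 (meets the boxes); sloped side from (-55, -26.5) at the thick end to (55, -8.5) at the thin end, as the cheek's slope; 35 thick in the middle. Thin end's straight-side corner is cut off from (40, 17.5) to (55, 10.5).
- wedge_nose (a point): Middle of the wedge's thin end face, 30 mm above its underside; 55 mm ahead of the wedge's centre.
- wedge_home (a point): Point fixed on the tray (moves with it) where the wedge's centre is when it is home: tray x = 0, y = -33 mm, 30 mm above the tray's floor; axes as the tray's, and the wedge then has the same axes. Thin end 1 mm from the red stop.
- end_plate (a joint): Travel of the sprung steel end plate in m: 0 at rest, grows as the row pushes it along the tray's +y, up to 0.014; spring 1500 N/m. With the wedge home it is pushed back about 0.006. The wedge takes about 5 to 15 N of push, rising over its last 40 mm, and stays where it is left, by friction.
- powder_jar: Lab ware to leave alone: jar of powder, 60 mm across, 75 mm high, near the loose things; origin under its middle.
- foam_frame: Lab ware to leave alone: blue frame with a yellow strip, 110 x 90 x 35 mm, at the left; origin under its middle.
- grey_jar: Lab ware to leave alone: jar 68 mm across, 60 mm high, at the left; origin under its middle.

How it is judged (in metres and radians):
On the way, in this order (a step that is already met when the one before it is completed fails the run):
1. one of the two loose boxes stands in the row in the tray and is let go ((((x of box_b_mid in the frame of tray_floor between -0.008 and 0.008 m and y of box_b_mid in the frame of tray_floor between -0.022 and 0.1 m and z of box_b_mid in the frame of tray_floor between 0.033 and 0.042 m and angle between box_b_mid's own z axis and vertical below 0.08 rad and angle between the x axis of box_b_mid and the x axis of tray_floor, either way round below 0.12 rad) and contact force between the fingers and box_b below 0.3 N) or ((x of box_c_mid in the frame of tray_floor between -0.008 and 0.008 m and y of box_c_mid in the frame of tray_floor between -0.022 and 0.1 m and z of box_c_mid in the frame of tray_floor between 0.033 and 0.042 m and angle between box_c_mid's own z axis and vertical below 0.08 rad and angle between the x axis of box_c_mid and the x axis of tray_floor, either way round below 0.12 rad) and contact force between the fingers and box_c below 0.3 N))), for 0.1 s.
2. both stand in the row and are let go (x of box_b_mid in the frame of tray_floor between -0.008 and 0.008 m and y of box_b_mid in the frame of tray_floor between -0.022 and 0.1 m and z of box_b_mid in the frame of tray_floor between 0.033 and 0.042 m and angle between each of box_b_mid, box_c_mid's own z axis and vertical below 0.08 rad and angle between the x axis of each of box_b_mid, box_c_mid and the x axis of tray_floor, either way round below 0.12 rad and contact force between the fingers and box_b below 0.3 N and x of box_c_mid in the frame of tray_floor between -0.008 and 0.008 m and y of box_c_mid in the frame of tray_floor between -0.022 and 0.1 m and z of box_c_mid in the frame of tray_floor between 0.033 and 0.042 m and contact force between the fingers and box_c below 0.3 N), for 0.1 s.
3. the wedge lies flat on the tray floor with its thin end in the gap between the row and the cheek, not yet driven (angle between wedge_mid's own z axis and vertical below 0.08 rad and angle between the x axis of wedge_mid and the x axis of tray_floor, either way round below 0.2 rad and x of wedge_nose in the frame of tray_floor between -0.03 and 0.04 m and y of wedge_nose in the frame of tray_floor between -0.06 and -0.02 m and z of wedge_nose in the frame of tray_floor between 0.024 and 0.036 m), for 0.1 s.
At the end, for the whole second after the job is handed in: All three boxes stand upright in the row (within 8 mm across and 7 degrees of square), the wedge lies flat in the bay within 6 mm of its home place along the tray's x and 5 mm along y, the end plate is pushed back by 3.5 mm or more, everything is at rest and let go (x of box_a_mid in the frame of tray_floor between -0.008 and 0.008 m and y of box_a_mid in the frame of tray_floor between -0.003 and 0.106 m and z of box_a_mid in the frame of tray_floor between 0.033 and 0.042 m and angle between each of box_a_mid, box_b_mid, box_c_mid, wedge_mid's own z axis and vertical below 0.08 rad and angle between the x axis of each of box_a_mid, box_b_mid, box_c_mid and the x axis of tray_floor, either way round below 0.12 rad and x of box_b_mid in the frame of tray_floor between -0.008 and 0.008 m and y of box_b_mid in the frame of tray_floor between -0.003 and 0.106 m and z of box_b_mid in the frame of tray_floor between 0.033 and 0.042 m and x of box_c_mid in the frame of tray_floor between -0.008 and 0.008 m and y of box_c_mid in the frame of tray_floor between -0.003 and 0.106 m and z of box_c_mid in the frame of tray_floor between 0.033 and 0.042 m and angle between the x axis of wedge_mid and the x axis of tray_floor, either way round below 0.2 rad and x of wedge_mid in the frame of wedge_home between -0.006 and 0.006 m and y of wedge_mid in the frame of wedge_home between -0.005 and 0.005 m and z of wedge_mid in the frame of wedge_home between -0.004 and 0.004 m and value of joint end_plate above 0.0035 m and linear speed of each of wedge, box_a, box_b, box_c below 0.01 m/s); the robot touches nothing.
It fails at once if a jar or the blue frame is moved by more than 25 mm (distance of any of powder_jar, foam_frame, grey_jar from where it was at the start of the episode above 0.025 m).
It also fails if it takes over 72 s, if anything falls off the work surface, if the arm or the gripper's body presses on something with over 40 N, if the wrist force passes 120 N, or if a joint passes its speed limit or range.

## Robot

A 6-joint arm with a two-finger parallel gripper is mounted at the origin on the work surface. World frame = base frame: x ahead of the robot, y to its left, z up, the work surface at z = 0. Lengths are in mm, angles in rad, forces in N, time in s.
With the tool pointing down it reaches from about 275 to 750 mm from the base axis. Payload 10.2 kg.
Tool frame: the origin (TCP) lies midway between the tips of the shut fingers; the grasp point (between the pads) lies 19 mm behind it (ctrl.pinch_z is the distance from the TCP to the grasp point, in mm); x points along the fingers, z is the direction in which the jaws open and shut, and the axes are right-handed (so a half turn about x gives the same grasp; the last joint's range is limited). The gripper opens to 85 mm and grips with 20 to 120 N. Pads are 22 mm wide; open, the fingers measure 114 mm over their backs; the gripper's body (76 mm by 85 mm) begins 54 mm behind the grasp point. The pads swing forward as they close: fully open they stand 13 mm farther back than shut.
Start: joints at [0.954, 0.313, 1.498, -0, 1.331, -0.223], TCP at [201.456, 484.816, 231.294] pointing down, gripper open.
Joint ranges: [-2.94, 2.94], [-0.97, 2.17], [0.19, 2.56], [-1.23, 4.37], [0.02, 3.11], [-2.88, 2.88]. Speed limits (rad/s): [2.39, 2.39, 3.01, 3.14, 3.14, 3.14].

## Interface

Orientations are given as a unit quaternion [w, x, y, z].
In Python, from rig import ctrl, capture, workorder, nets gives the robot as it stands. The module is installed in compiled form; this text tells all that it offers.
- The arm moves only by the tool send_rows, never from a script. Its argument "rows" is text: rows parted by semicolons, each of 5 numbers parted by spaces: the opening, from 0 (shut) to 1 (fully open), then the shift along the tool's x, y, z in cm, then the turn about the tool's x in units of 5 degrees (1.0 is 5 degrees). In form: grip x y z yaw; .... A call has 1 to 12 rows; each row is the pose to reach, as a shift and turn from the pose commanded when the call began, along the tool's axes at that moment; what a row does not reach only later rows make up. A row lasts 1/10 s, in which the tool goes at most 50 mm and 8.59 degrees, less where a joint would pass 70% of its speed; a pose out of reach is approached as far as the arm can. A call with a gripper value outside its range is refused whole. The fingers move at their own pace and stop on an object; "grip_force" is the grip in N (left out, the last holds). Time passes only in rows, so rows that repeat a pose let the fingers close. It gives the time, the measured TCP pose, the force and the opening at its end, in the units of the state.
- ctrl.sense(): the state, without advancing time (a new reading comes with each control period).
- capture(name): name is "side" or "top" or "wrist"; returns a dict with "pixels" (480x640x3 uint8, red, green, blue), "intrinsics" (3x3 intrinsics, pixels), "view" (4x4, takes a point from world to camera coordinates); the wrist camera has in their place "mount" (4x4, takes a point from camera to tool coordinates, whose origin is the TCP and whose axes are the tool frame's). Camera axes: x right, y down, z forward; pixel columns grow to the right and rows downward; lengths in mm; the calibration is good to about 2 mm. A picture is of the moment at which its call begins: read the wrist's pose just before it. There is no depth.
- workorder.finish_job(): hands the job in, once; it reports no verdict.
Trained networks look in a picture, given as the dict that the camera call returned (one of the last four; its "shot" number tells which), for a name from the list of things; names that differ only in an ending like _2 or _b are one class to them, and where a whole thing is asked for, a point or a joint stands for the part that bears it (a point fixed in the world has none). Each returns a list of dicts, best first, with "confidence" (0 to 1); they miss things now and then, are a little off and sometimes report something else, mostly with a low value. They report only what shows in the picture. A call takes as long as a camera call.
- nets.boxes_of(picture, target): "location" ([x, y, z] in mm, in world coordinates, good to about 4 mm: the middle of the surface that is visible of it).
- nets.spot_point(picture, target): "location" ([x, y, z] in mm, in world coordinates, good to about 4 mm: a listed point, or the origin of a listed thing).
The state is a dict: "time_s": time; "joints": joint angles; "dq": joint speeds; "tau": joint torques, N m; "eef_pos": TCP position; "ee_rot": TCP orientation; "force": force on the tool from outside, world axes, zero at the start; "wrist_torque": the same for the moment, N m; "grip_width": opening from 0.0 (shut) to 1.0 (fully open).
Only numpy, scipy, OpenCV 4.12 (cv2) and the standard library are available. Lean on these libraries where they do the work, as an engineer would, in place of code of your own. Each camera call takes 0.05 s, during which the arm holds its last target.

## Working session

There is one attempt and no reset: what is moved stays moved. The work goes in short steps, Python scripts to look and compute and a tool call to move; the robot and the scene stay as the last step left them, time stands still between calls to the robot, and variables do not carry over. Pictures are saved under pics/ and viewed, and the job is handed in when it is done.

Besides the shell and the picture viewer there is one more tool, called after ">>>" as name(argument=value, ...) on one line, values as JSON. send_rows: Moves the arm, as the interface text tells. Its arguments: {"type":"object","properties":{"rows":{"type":"string"},"grip_force":{"type":"number"}},"required":["rows"]}

```bash
mkdir -p pics
python3 - <<'E'
from rig import ctrl, capture, workorder, nets
import cv2, json
s=ctrl.sense(); print({k:s[k] for k in('time_s','eef_pos','ee_rot','grip_width','force')}, ctrl.pinch_z)
for n in('top','side'):
    p=capture(n); cv2.imwrite(f'pics/{n}0.png',p['pixels'][:,:,::-1])
    for t in('tray_floor','plate_rest','bay_mouth','stop_face','wedge_home','box_a_mid','box_b_mid','wedge_mid','wedge_nose','powder_jar','foam_frame','grey_jar'):
        print(n,t,[([round(float(v)) for v in d['location']],round(float(d['confidence']),2)) for d in nets.spot_point(p,t)])
E
```

```text
{'time_s': 0.0, 'eef_pos': array([201.29189409, 484.60055607, 230.72048823]), 'ee_rot': array([ 0.58771618, -0.39269055,  0.58858161,  0.39237165]), 'grip_width': 1.002953138399778, 'force': array([ 0.27738579,  0.07886667, -0.68885001])} 18.700000000000003
top tray_floor [([606, 125, 9], 0.55)]
top plate_rest [([612, 234, 39], 0.91)]
top bay_mouth [([567, 93, 9], 0.97)]
top stop_face [([659, 91, 24], 0.77)]
top wedge_home [([601, 91, 39], 0.97)]
top box_a_mid [([614, 208, 48], 0.95)]
top box_b_mid [([488, -346, 36], 0.56)]
top wedge_mid [([500, 416, -1], 0.74), ([611, -248, 31], 0.71)]
top wedge_nose [([660, -247, 31], 0.69), ([610, 236, 40], 0.31)]
top powder_jar [([639, -437, 4], 0.94)]
top foam_frame [([655, 448, 1], 0.73)]
top grey_jar [([500, 417, 0], 0.74), ([601, 125, 10], 0.73), ([653, 449, -3], 0.16)]
side tray_floor [([607, 124, 6], 0.75)]
side plate_rest [([611, 238, 41], 0.93)]
side bay_mouth [([568, 90, 10], 0.67), ([601, 91, 38], 0.49), ([614, 211, 52], 0.26)]
side stop_face [([656, 90, 26], 0.9)]
side wedge_home [([601, 89, 37], 0.79), ([610, 236, 40], 0.19)]
side box_a_mid [([611, 211, 48], 0.92), ([490, -344, 35], 0.32), ([634, -436, -1], 0.3)]
side box_b_mid [([488, -345, 36], 0.89)]
side wedge_mid [([610, -251, 29], 0.74)]
side wedge_nose [([657, -243, 29], 0.69)]
side powder_jar [([634, -436, 1], 0.57), ([608, 122, 7], 0.44)]
side foam_frame [([659, 447, -2], 0.93)]
side grey_jar [([506, 416, 3], 0.7), ([635, -437, 1], 0.37)]
```

View pics/top0.png

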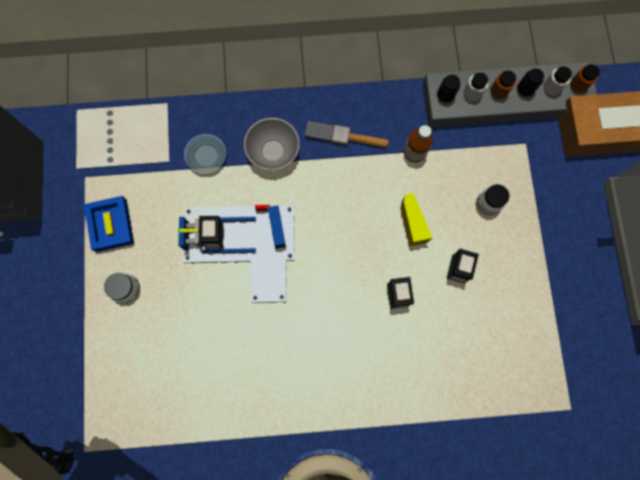

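View pics/side0.png

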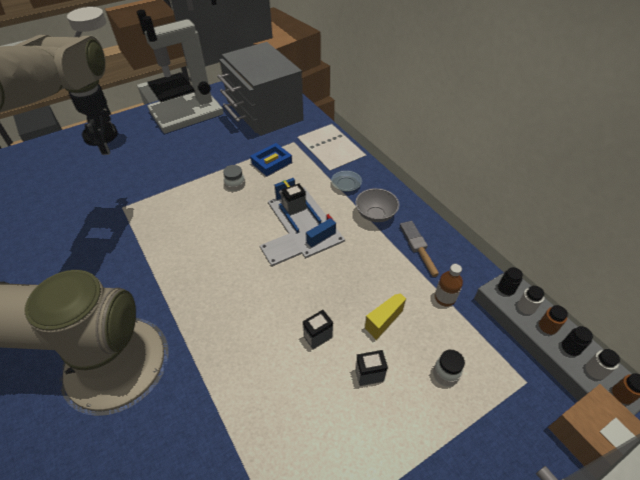

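Top view: tray around (240,235), box A at (210,232), loose boxes at (401,293) and (464,266), wedge at (416,220) with its thin end up, and powder jar at (492,198). I'll write helpers and move for a wrist view of the tray.

```bash
cat > h.py <<'E'
from rig import ctrl, capture, workorder, nets
import numpy as np, cv2
from scipy.spatial.transform import Rotation as R
def rot(q): return R.from_quat([q[1],q[2],q[3],q[0]])
def st():
    s=ctrl.sense(); M=rot(s['ee_rot']).as_matrix(); return s,np.array(s['eef_pos']),M
def show():
    s,p,M=st(); z=M[:,2]; print('t',s['time_s'],'tcp',p.round(1),'jaw deg',round(np.degrees(np.arctan2(z[1],z[0])),2),'tilt',M[:,0].round(3),'grip',round(s['grip_width'],3),'F',np.round(s['force'],1),'j',np.round(s['joints'],2))
def plan(target,jaw,pose=None):
    """shift in tool axes (cm) and turn in 5deg units to bring tcp to target, jaw axis to angle jaw(deg, mod 180)"""
    s,p,M=st(); z=M[:,2]; cur=np.degrees(np.arctan2(z[1],z[0]))
    d=M.T@(np.array(target)-p)/10
    # +turn about tool x (down) = world clockwise => jaw angle decreases
    t=-(jaw-cur); t=(t+90)%180-90
    print('shift',d.round(2),'turn',round(t/5,3),'(alt',round((t-180*np.sign(t))/5,2),')')
def wrist(name):
    s,p,M=st(); w=capture('wrist'); cv2.imwrite(f'pics/{name}.png',w['pixels'][:,:,::-1])
    T=np.eye(4);T[:3,:3]=M;T[:3,3]=p
    C=T@w['mount']; np.savez(f'pics/{name}.npz',K=w['intrinsics'],C=C); return w
def ray(name,uv,z):
    f=np.load(f'pics/{name}.npz');K,C=f['K'],f['C']
    uv=np.atleast_2d(uv).astype(float); d=np.c_[uv,np.ones(len(uv))]@np.linalg.inv(K).T@C[:3,:3].T
    o=C[:3,3]; return (o+d*((z-o[2])/d[:,2])[:,None])[:,:2]
def proj(name,P):
    f=np.load(f'pics/{name}.npz');K,C=f['K'],f['C'];P=np.atleast_2d(P)
    c=(P-C[:3,3])@C[:3,:3]@K.T; return c[:,:2]/c[:,2:]
E
python3 - <<'E'
from h import *
show(); w=capture('wrist'); print(w['mount'].round(3),w['intrinsics'])
plan([560,150,300],-5)
E
```

```text
t 1.3 tcp [201.5 484.8 231.3] jaw deg 67.44 tilt [ 0.  0. -1.] grip 0.996 F [0.3 0.1 0.5] j [ 0.95  0.31  1.5  -0.    1.33 -0.22]
[[ 1.00000e-03 -2.86000e-01  9.58000e-01 -1.42499e+02]
 [-1.00000e-03 -9.58000e-01 -2.86000e-01  7.29250e+01]
 [ 1.00000e+00 -0.00000e+00 -1.00000e-03  1.32000e-01]
 [ 0.00000e+00  0.00000e+00  0.00000e+00  1.00000e+00]] [[335.07885452   0.         317.69051533]
 [  0.         335.07885452 234.64111741]
 [  0.           0.           1.        ]]
shift [ -6.87 -45.96 -17.16] turn 14.487 (alt -21.51 )
```

Run:
```python
from h import *
plan([595,140,190],-5)
```

```text
shift [  4.13 -49.57 -16.74] turn 14.487 (alt -21.51 )
```

>>> send_rows(rows="1 4.1 -49.6 -16.7 14.5;1 4.1 -49.6 -16.7 14.5;1 4.1 -49.6 -16.7 14.5;1 4.1 -49.6 -16.7 14.5;1 4.1 -49.6 -16.7 14.5;1 4.1 -49.6 -16.7 14.5;1 4.1 -49.6 -16.7 14.5;1 4.1 -49.6 -16.7 14.5;1 4.1 -49.6 -16.7 14.5;1 4.1 -49.6 -16.7 14.5;1 4.1 -49.6 -16.7 14.5;1 4.1 -49.6 -16.7 14.5")

```text
time_s: 2.55
eef_pos: [597.0, 137.7, 189.1]
ee_rot: [0.706, 0.032, 0.707, -0.033]
force: [0.2, 0.5, 0.5]
grip_width: 1.001
```

>>> send_rows(rows="1 0 0 0 0;1 0 0 0 0;1 0 0 0 0;1 0 0 0 0")

```text
time_s: 2.95
eef_pos: [595.0, 141.0, 190.7]
ee_rot: [0.707, 0.031, 0.706, -0.031]
force: [-0.7, -0.1, 0.2]
grip_width: 1.001
```

Run:
```python
from h import *
show(); w=wrist('w1')
for t in('tray_floor','plate_rest','bay_mouth','stop_face','wedge_home','box_a_mid'):
    print(t,[([round(float(v),1) for v in d['location']],round(float(d['confidence']),2)) for d in nets.spot_point(w,t)])
```

```text
t 2.95 tcp [595.  141.  190.7] jaw deg -5.0 tilt [ 0.  0. -1.] grip 1.001 F [-0.7 -0.1  0.2] j [0.04 0.53 1.28 0.   1.33 0.13]
tray_floor [([605.4, 130.7, 9.8], 0.69)]
plate_rest [([617.5, 236.2, 38.4], 0.9)]
bay_mouth [([566.4, 84.9, 11.0], 0.87), ([618.7, 235.1, 36.5], 0.42)]
stop_face [([661.1, 91.2, 24.3], 0.83)]
wedge_home [([606.1, 92.0, 35.5], 0.66)]
box_a_mid []
```

View pics/w1.png

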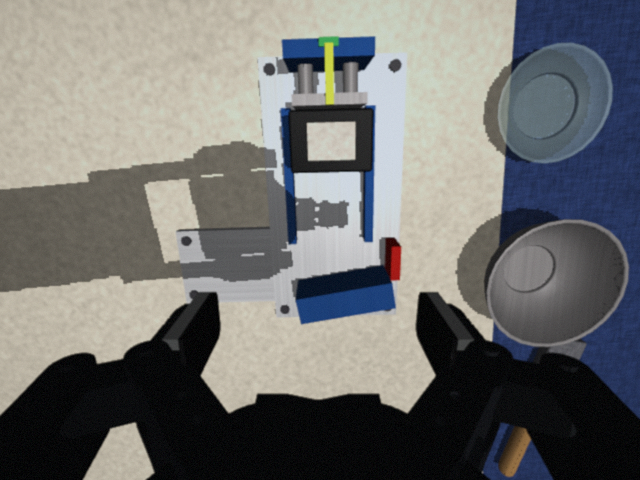

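Box A's lid spans (290–372, 108–170), the kerbs run at columns ~291 and ~368, the stop is at (392,258) and the cheek at (345,293). I'll enlarge it for exact edges.

Run:
```python
from h import *
im=cv2.imread('pics/w1.png')[160:330,170:420]
cv2.imwrite('pics/w1z.png',cv2.resize(im,None,fx=3.2,fy=3.2,interpolation=cv2.INTER_CUBIC)[:, :800])
```

```text
(no output)
```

View pics/w1z.png

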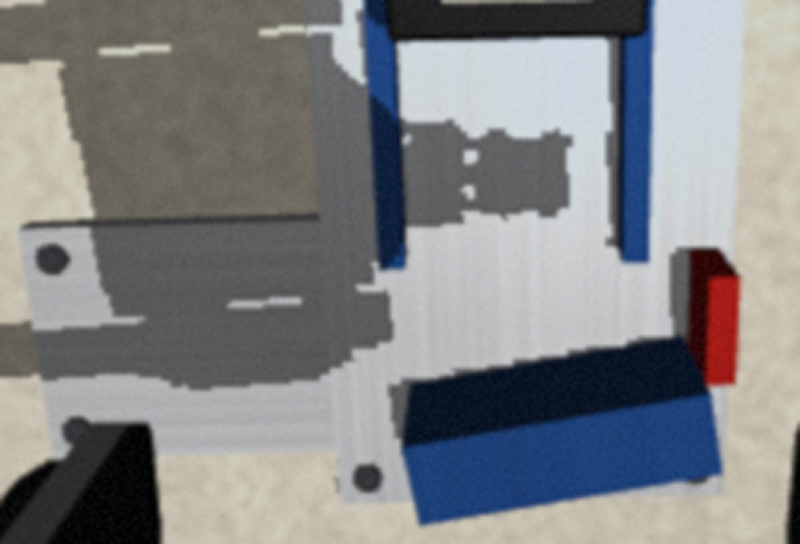

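```bash
cat > fit1.py <<'E'
from h import *
from scipy.optimize import least_squares
Z=np.array([170,160.])
obs=[((33,-12,25),(622,262)),((-33,-12,25),(402,266)),((-35,-56,10),(408,382)),((55,-41.5,10),(683,338)),((-35,-56,55),(405,443)),((55,-41.5,55),(710,392)),((56,-12,40),(708,275)),((56,-46,40),(706,383)),((56,-12,10),(690,250)),((-155,0,10),(22,228))]
L=np.array([o[0] for o in obs],float);U=np.array([o[1] for o in obs])/3.2+Z
def w(p,L):
    c,s=np.cos(p[2]),np.sin(p[2]); return np.c_[p[0]+c*L[:,0]-s*L[:,1],p[1]+s*L[:,0]+c*L[:,1],L[:,2]+p[3]]
f=lambda p:(proj('w1',w(p,L))-U).ravel()
for lossz in (0,1):
    g=(lambda p:f([p[0],p[1],p[2],0])) if not lossz else f
    r=least_squares(g,[606,125,-.08,0],loss='soft_l1'); print(r.x,np.degrees(r.x[2])); print(g(r.x).reshape(-1,2).round(1).tolist())
E
python3 fit1.py
```

```text
[ 6.05313400e+02  1.24403221e+02 -5.97191131e-02  0.00000000e+00] -3.4216531369509524
[[0.2, 0.1], [0.8, 0.7], [-0.2, -0.2], [0.2, -1.6], [-2.1, 1.0], [1.1, 0.0], [0.5, 0.4], [-0.2, 0.5], [-0.2, -1.3], [-1.5, -0.3]]
[ 6.05556343e+02  1.23309990e+02 -6.09036193e-02 -2.84299915e+00] -3.4895203453060093
[[0.1, 0.3], [1.3, 0.7], [0.2, -0.4], [-0.1, -1.6], [-1.6, 0.6], [0.7, -0.2], [0.1, 0.5], [-0.5, 0.3], [-0.5, -1.1], [0.0, -0.2]]
```

Run:
```python
from h import *
plan([510,-290,230],-5)
```

```text
shift [ -3.97 -43.62  -4.71] turn -0.012 (alt 35.99 )
```

>>> send_rows(rows="1 -4 -43.6 -4.7 0;1 -4 -43.6 -4.7 0;1 -4 -43.6 -4.7 0;1 -4 -43.6 -4.7 0;1 -4 -43.6 -4.7 0;1 -4 -43.6 -4.7 0;1 -4 -43.6 -4.7 0;1 -4 -43.6 -4.7 0;1 -4 -43.6 -4.7 0;1 -4 -43.6 -4.7 0;1 -4 -43.6 -4.7 0;1 -4 -43.6 -4.7 0")

```text
time_s: 4.5
eef_pos: [510.3, -288.9, 230.2]
ee_rot: [0.706, 0.031, 0.706, -0.031]
force: [0.3, -0.1, -0.9]
grip_width: 1.003
```

>>> send_rows(rows="1 0 0 0 0;1 0 0 0 0;1 0 0 0 0")

```text
time_s: 4.8
eef_pos: [510.3, -289.3, 230.4]
ee_rot: [0.706, 0.031, 0.706, -0.031]
force: [0.5, -0.4, -0.0]
grip_width: 1.0
```

Run:
```python
from h import *
show(); w=wrist('w2')
for t in('box_b_mid','box_c_mid','wedge_mid','wedge_nose','powder_jar'):
    print(t,[([round(float(v),1) for v in d['location']],round(float(d['confidence']),2)) for d in nets.spot_point(w,t)])
```

```text
t 4.8 tcp [ 510.3 -289.3  230.4] jaw deg -5.01 tilt [ 0. -0. -1.] grip 1.0 F [ 0.5 -0.4 -0. ] j [-0.72  0.45  1.3  -0.    1.39 -0.63]
box_b_mid [([607.1, -252.1, 30.5], 0.71), ([491.0, -345.7, 35.4], 0.66)]
box_c_mid []
wedge_mid [([607.4, -254.3, 33.9], 0.92)]
wedge_nose [([661.6, -240.5, 31.1], 0.93)]
powder_jar [([636.8, -438.0, 3.6], 0.73)]
```

View pics/w2.png

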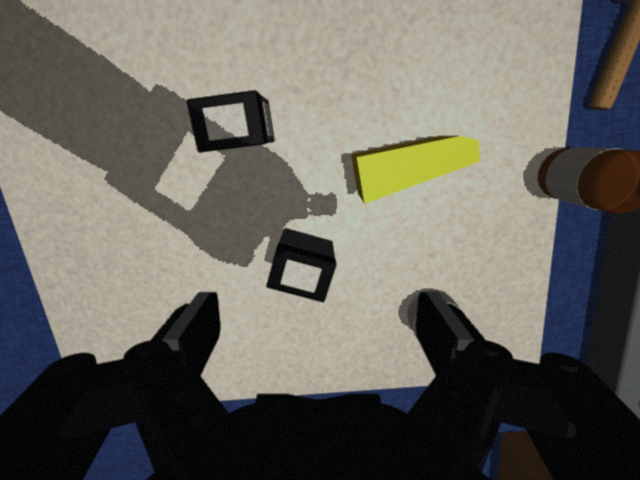

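Box 1's lid corners are at about (187,99), (256,92), (265,145), (197,151). Box 2's lid is at about (278,250), (335,264), (324,301), (267,286). The wedge's thin end points right and its thick end is at (356–365, 155–202). I'll enlarge for exact corners.

Run:
```python
from h import *
im=cv2.imread('pics/w2.png')[80:310,180:340]
cv2.imwrite('pics/w2z.png',cv2.resize(im,None,fx=2.6,fy=2.6,interpolation=cv2.INTER_CUBIC))
im=cv2.imread('pics/w2.png')[120:220,330:490]
cv2.imwrite('pics/w2y.png',cv2.resize(im,None,fx=4,fy=4,interpolation=cv2.INTER_CUBIC))
```

```text
(no output)
```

View pics/w2z.png

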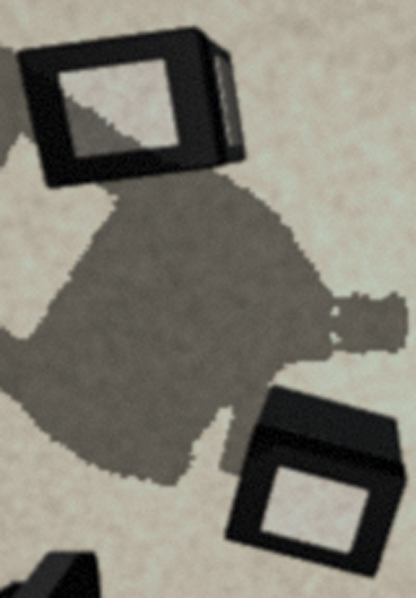

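View pics/w2y.png

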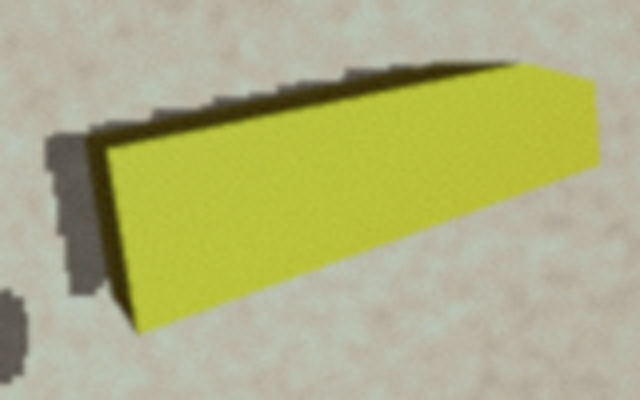

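Run:
```python
from h import *
from scipy.optimize import least_squares
def fit(L,U,z,g):
    L=np.array(L,float)
    X=ray('w2',U,z)
    f=lambda p:(np.c_[p[0]+np.cos(p[2])*L[:,0]-np.sin(p[2])*L[:,1],p[1]+np.sin(p[2])*L[:,0]+np.cos(p[2])*L[:,1]]-X).ravel()
    r=least_squares(f,g); print(r.x[:2].round(1),np.degrees(r.x[2]).round(2),f(r.x).reshape(-1,2).round(1).tolist())
o=np.array([180,80]);B=[(-30,22),(30,22),(30,-22),(-30,-22)]
fit(B,np.array([(20,52),(195,28),(215,166),(48,187)])/2.6+o,75,[440,-210,0])
fit(B,np.array([(252,430),(405,475),(375,577),(227,538)])/2.6+o,75,[490,-345,-.2])
fit([(-55,17.5),(40,17.5),(55,10.5),(55,-8.5),(-55,-26.5)],np.array([(105,148),(520,63),(595,82),(600,165),(138,333)])/4+np.array([330,120]),60,[608,-250,.2])
```

```text
[ 440.2 -200.1] 1.65 [[-2.0, 1.1], [1.5, 0.7], [2.1, -0.9], [-1.6, -0.9]]
[ 489.2 -344.1] -21.02 [[-0.5, -0.3], [1.8, 0.4], [0.4, -0.3], [-1.7, 0.2]]
[ 606.3 -250.8] 6.31 [[0.1, -0.0], [1.0, 0.0], [-0.3, 0.3], [-0.2, -0.0], [-0.5, -0.3]]
```

Run:
```python
from h import *
plan([440.2,-200.1,130],1.65);plan([440.2,-200.1,27],1.65)
```

```text
shift [10.03  8.32 -7.76] turn -1.342 (alt 34.66 )
shift [20.33  8.32 -7.76] turn -1.342 (alt 34.66 )
```

>>> send_rows(rows="1 9 8.3 -7.8 -1.34;1 9 8.3 -7.8 -1.34;1 9 8.3 -7.8 -1.34;1 9 8.3 -7.8 -1.34;1 9 8.3 -7.8 -1.34;1 13 8.3 -7.8 -1.34;1 17 8.3 -7.8 -1.34;1 20.3 8.3 -7.8 -1.34;1 20.3 8.3 -7.8 -1.34;1 20.3 8.3 -7.8 -1.34")

```text
time_s: 6.1
eef_pos: [440.9, -201.5, 28.6]
ee_rot: [0.708, -0.01, 0.706, 0.01]
force: [-0.3, -0.7, -0.1]
grip_width: 1.001
```

>>> send_rows(rows="0 0 0 0 0;0 0 0 0 0;0 0 0 0 0;0 0 0 0 0;0 0 0 0 0;0 0 0 0 0;0 0 0 0 0", grip_force=40)

```text
time_s: 6.8
eef_pos: [440.8, -201.2, 29.1]
ee_rot: [0.708, -0.011, 0.706, 0.009]
force: [0.7, 0.1, 5.4]
grip_width: 0.7
```

Run:
```python
from h import *
show(); wrist('w3')
```

```text
t 6.8 tcp [ 440.8 -201.2   29.1] jaw deg 1.64 tilt [ 0.003 -0.002 -1.   ] grip 0.7 F [0.7 0.1 5.4] j [-0.67  0.5   1.84 -0.    0.8  -0.7 ]
```

View pics/w3.png

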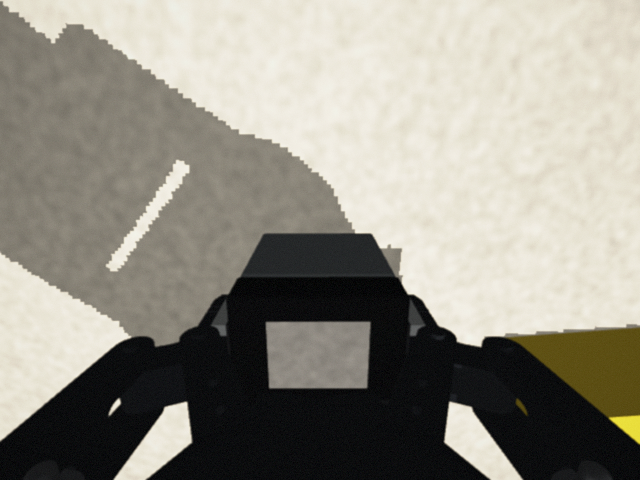

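Run:
```python
from h import *
print(ray('w3',[(318,355),(266,322),(371,322),(266,388),(371,388),(230,278),(408,278)],75))
s=st(); 
# plan lift and carry above tray
c,sn=np.cos(-.0597),np.sin(-.0597)
for y in (33,44): print(y,[605.3-sn*y,124.4+c*y])
plan([440.2,-201,220],1.6)
```

```text
[[ 440.62586305 -199.36764181]
 [ 423.30793187 -187.20442633]
 [ 457.56749394 -186.28312919]
 [ 422.87375016 -213.33814678]
 [ 459.50262704 -212.3713057 ]
 [ 412.31636168 -171.88754898]
 [ 467.99385714 -170.37377624]]
33 [np.float64(607.2689299395779), np.float64(157.3412099791892)]
44 [np.float64(607.9252399194373), np.float64(168.3216133055856)]
shift [-1.909e+01 -3.000e-02 -1.000e-02] turn 0.008 (alt -35.99 )
```

>>> send_rows(rows="0 -3 0 0 0;0 -7 0 0 0;0 -12 0 0 0;0 -16 0 0 0;0 -16 0 0 0")

```text
time_s: 7.35
eef_pos: [441.6, -201.7, 193.4]
ee_rot: [0.71, -0.013, 0.704, 0.008]
force: [0.5, -0.9, -2.3]
grip_width: 0.698
```

Run:
```python
from h import *
show(); plan([607.3,155,140],-3.42)
```

```text
t 7.35 tcp [ 441.6 -201.7  193.4] jaw deg 1.65 tilt [ 0.009 -0.007 -1.   ] grip 0.698 F [ 0.5 -0.9 -2.3] j [-0.67  0.25  1.68  0.    1.2  -0.7 ]
shift [ 5.23 35.21 17.54] turn 1.015 (alt -34.99 )
```

>>> send_rows(rows="0 0 35.2 17.5 1;0 0 35.2 17.5 1;0 0 35.2 17.5 1;0 0 35.2 17.5 1;0 0 35.2 17.5 1;0 0 35.2 17.5 1;0 0 35.2 17.5 1;0 0 35.2 17.5 1;0 0 35.2 17.5 1;0 0 35.2 17.5 1;0 4 35.2 17.5 1;0 4 35.2 17.5 1")

```text
time_s: 8.55
eef_pos: [602.0, 155.1, 143.0]
ee_rot: [0.704, 0.021, 0.71, -0.022]
force: [-0.4, -0.3, -2.3]
grip_width: 0.699
```

>>> send_rows(rows="0 0 0 0 0;0 0 0 0 0;0 0 0 0 0")

```text
time_s: 8.85
eef_pos: [605.2, 156.3, 149.0]
ee_rot: [0.708, 0.021, 0.706, -0.021]
force: [0.8, -0.0, -1.5]
grip_width: 0.699
```

Run:
```python
from h import *
show(); wrist('w4'); p=capture('side'); cv2.imwrite('pics/s4.png',cv2.resize(p['pixels'][120:300,220:420,::-1],None,fx=3,fy=3))
```

```text
t 8.85 tcp [605.2 156.3 149. ] jaw deg -3.39 tilt [ 0.003  0.    -1.   ] grip 0.699 F [ 0.8 -0.  -1.5] j [0.07 0.6  1.29 0.   1.26 0.12]
```

View pics/w4.png

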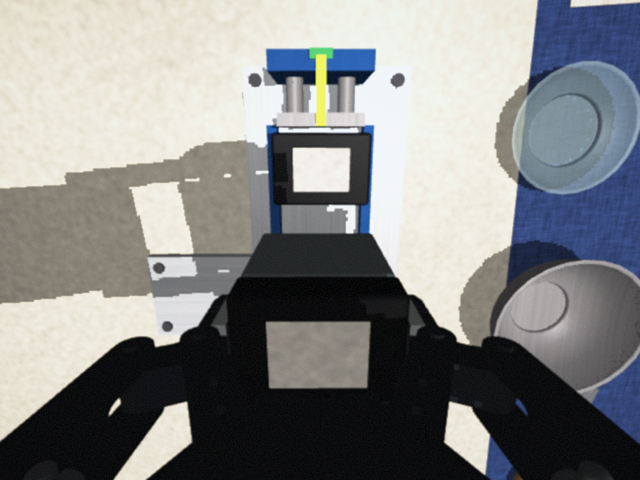

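View pics/s4.png

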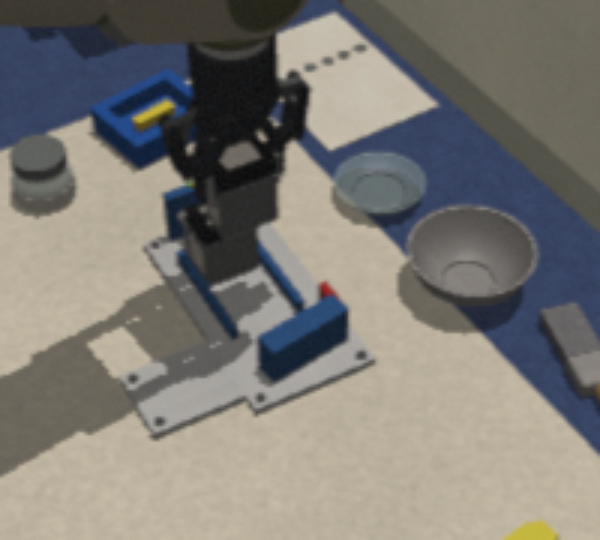

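Run:
```python
from h import *
im=cv2.imread('pics/w4.png').astype(int)
for v in (208,215,222,228):
    row=im[v]; m=(row[:,0]-row[:,2]>50)
    u=np.where(m[255:390])[0]+255
    g=np.split(u,np.where(np.diff(u)>1)[0]+1); print(v,[(a[0],a[-1]) for a in g if len(a)])
    for a in g:
        if len(a)>2: 
            X=ray('w4',[(a[0]-.5,v),(a[-1]+.5,v)],25); th=-.0597
            print([ (np.cos(th)*(x-605.3)+np.sin(th)*(y-124.4)).round(1) for x,y in X], [(-np.sin(th)*(x-605.3)+np.cos(th)*(y-124.4)).round(1) for x,y in X])
# box A lid
for q in [(274,135),(369,133),(369,204),(275,203)]: 
    x,y=ray('w4',q,85)[0]; th=-.0597; print((np.cos(th)*(x-605.3)+np.sin(th)*(y-124.4)).round(1),(-np.sin(th)*(x-605.3)+np.cos(th)*(y-124.4)).round(1))
```

```text
208 [(np.int64(271), np.int64(279)), (np.int64(360), np.int64(370))]
[np.float64(-40.2), np.float64(-32.9)] [np.float64(47.6), np.float64(47.5)]
[np.float64(31.9), np.float64(40.9)] [np.float64(47.5), np.float64(47.5)]
215 [(np.int64(271), np.int64(278)), (np.int64(360), np.int64(369))]
[np.float64(-40.5), np.float64(-33.9)] [np.float64(41.7), np.float64(41.7)]
[np.float64(32.2), np.float64(40.3)] [np.float64(41.7), np.float64(41.7)]
222 [(np.int64(271), np.int64(279)), (np.int64(360), np.int64(369))]
[np.float64(-40.7), np.float64(-33.3)] [np.float64(35.8), np.float64(35.8)]
[np.float64(32.4), np.float64(40.6)] [np.float64(35.8), np.float64(35.8)]
228 [(np.int64(272), np.int64(279)), (np.int64(359), np.int64(369))]
[np.float64(-40.1), np.float64(-33.5)] [np.float64(30.7), np.float64(30.7)]
[np.float64(31.7), np.float64(40.8)] [np.float64(30.7), np.float64(30.7)]
-27.9 104.4
28.2 105.5
30.1 63.0
-28.8 63.6
```

Run:
```python
from h import *
show(); plan([607.15,155.35,60],-3.42);plan([607.15,155.35,41],-3.42)
```

```text
t 8.95 tcp [605.  156.4 148.4] jaw deg -3.37 tilt [ 0.002  0.    -1.   ] grip 0.697 F [-0.5 -0.2 -1.3] j [ 0.07  0.6   1.29 -0.    1.25  0.12]
shift [ 8.84 -0.1   0.21] turn 0.01 (alt -35.99 )
shift [10.74 -0.1   0.21] turn 0.01 (alt -35.99 )
```

>>> send_rows(rows="0 4 -0.1 0.2 0;0 7 -0.1 0.2 0;0 8.8 -0.1 0.2 0;0 8.8 -0.1 0.2 0;0 8.8 -0.1 0.2 0;0 8.8 -0.1 0.2 0")

```text
time_s: 9.55
eef_pos: [607.5, 155.5, 61.1]
ee_rot: [0.708, 0.021, 0.706, -0.021]
force: [1.1, 0.3, -0.6]
grip_width: 0.696
```

Run:
```python
from h import *
show(); plan([607.15,155.35,41],-3.42); wrist('w5'); p=capture('side'); cv2.imwrite('pics/s5.png',cv2.resize(p['pixels'][150:270,240:370,::-1],None,fx=5,fy=5))
```

```text
t 9.55 tcp [607.5 155.5  61.1] jaw deg -3.36 tilt [ 0.003  0.    -1.   ] grip 0.696 F [ 1.1  0.3 -0.6] j [ 0.06  0.7   1.36 -0.    1.08  0.12]
shift [ 2.01 -0.02 -0.04] turn 0.012 (alt -35.99 )
```

View pics/s5.png

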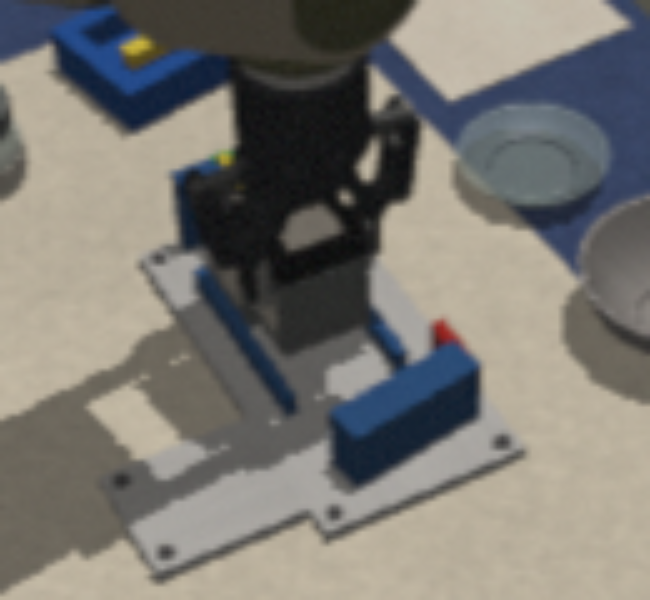

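View pics/w5.png

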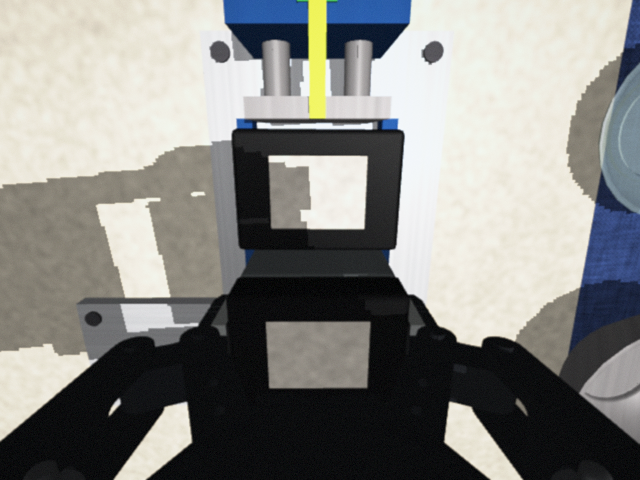

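Box B is between the kerbs, in line with A at (318,190). Lowering, then pushing along +y.

>>> send_rows(rows="0 1 0 0 0;0 2 0 0 0;0 2 0 0 0;0 2 0 0 0")

```text
time_s: 10.05
eef_pos: [606.2, 155.4, 38.5]
ee_rot: [0.706, 0.021, 0.707, -0.021]
force: [-0.1, -0.6, -1.8]
grip_width: 0.695
```

>>> send_rows(rows="0 0 0.4 0 0;0 0 0.8 0 0;0 0 1.0 0 0;0 0 1.1 0 0;0 0 1.2 0 0;0 0 1.2 0 0;0 0 1.2 0 0")

```text
time_s: 10.75
eef_pos: [607.3, 167.4, 39.3]
ee_rot: [0.707, 0.021, 0.707, -0.021]
force: [-0.5, 0.3, -1.2]
grip_width: 0.696
```

Run:
```python
from h import *
show(); wrist('w6')
```

```text
t 10.75 tcp [607.3 167.4  39.3] jaw deg -3.37 tilt [-0.  0. -1.] grip 0.696 F [-0.5  0.3 -1.2] j [0.08 0.73 1.36 0.   1.05 0.14]
```

View pics/w6.png

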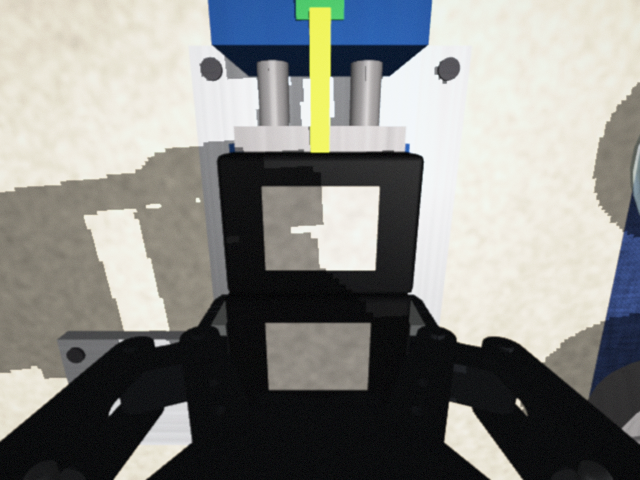

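>>> send_rows(rows="1 0 0 0 0;1 0 0 0 0;1 0 0 0 0;1 0 0 0 0;1 -3 0 0 0;1 -7 0 0 0;1 -11 0 0 0;1 -14 0 0 0")

```text
time_s: 11.6
eef_pos: [607.6, 167.5, 182.2]
ee_rot: [0.708, 0.021, 0.706, -0.021]
force: [0.2, -0.2, -0.4]
grip_width: 1.004
```

Run:
```python
from h import *
show(); wrist('w7')
c,s=np.cos(np.radians(-21)),np.sin(np.radians(-21))
plan([489.2,-344.1,160],-21); plan([489.2,-344.1,29],-21)
```

```text
t 11.6 tcp [607.6 167.5 182.2] jaw deg -3.36 tilt [ 0.003  0.    -1.   ] grip 1.004 F [ 0.2 -0.2 -0.4] j [0.08 0.58 1.22 0.   1.33 0.14]
shift [  2.54 -51.8   -9.01] turn 3.529 (alt -32.47 )
shift [ 15.64 -51.81  -9.14] turn 3.529 (alt -32.47 )
```

View pics/w7.png

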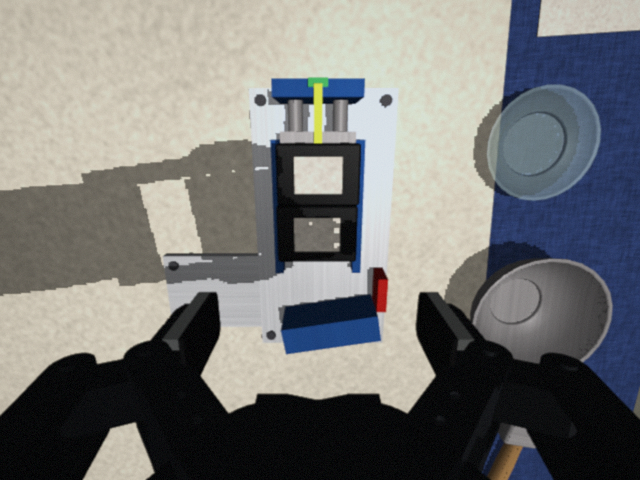

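Box B is seated against A, and the row shows at (318,143–262). Next is box 2.

>>> send_rows(rows="1 1 -51.8 -9 3.53;1 1 -51.8 -9 3.53;1 1 -51.8 -9 3.53;1 1 -51.8 -9 3.53;1 1 -51.8 -9 3.53;1 1 -51.8 -9 3.53;1 1 -51.8 -9 3.53;1 1 -51.8 -9 3.53;1 1 -51.8 -9 3.53;1 1 -51.8 -9 3.53;1 1 -51.8 -9 3.53;1 1 -51.8 -9 3.53")

```text
time_s: 12.85
eef_pos: [485.7, -347.5, 168.7]
ee_rot: [0.695, 0.13, 0.695, -0.13]
force: [0.6, 0.6, -0.3]
grip_width: 0.999
```

>>> send_rows(rows="1 1 0 0 0;1 1 0 0 0;1 1 0 0 0;1 1 0 0 0")

```text
time_s: 13.25
eef_pos: [487.5, -343.7, 159.5]
ee_rot: [0.695, 0.128, 0.695, -0.129]
force: [0.4, -0.1, -0.5]
grip_width: 0.998
```

Run:
```python
from h import *
show(); wrist('w8')
plan([489.2,-344.1,29],-21)
print(proj('w8',[[489.2+x*np.cos(a)-y*np.sin(a),-344.1+x*np.sin(a)+y*np.cos(a),75] for a in [np.radians(-21)] for x,y in[(-30,22),(30,22),(30,-22),(-30,-22),(0,0)]]).round().tolist())
```

```text
t 13.25 tcp [ 487.5 -343.7  159.5] jaw deg -20.94 tilt [ 0. -0. -1.] grip 0.998 F [ 0.4 -0.1 -0.5] j [-0.81  0.53  1.37  0.    1.24 -0.44]
shift [13.06  0.04  0.17] turn 0.009 (alt -35.99 )
[[277.0, 211.0], [364.0, 211.0], [362.0, 270.0], [279.0, 270.0], [321.0, 241.0]]
```

View pics/w8.png

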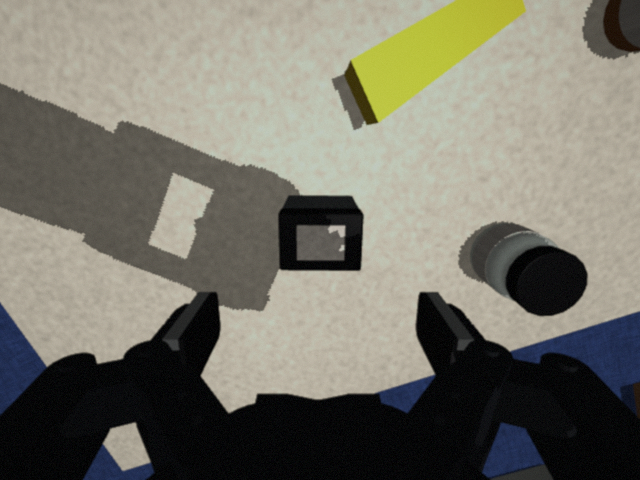

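The lid at (279–362, 210–270) matches the prediction, so I'm descending.

>>> send_rows(rows="1 4 0.1 0.2 0;1 8 0.1 0.2 0;1 11 0.1 0.2 0;1 13 0.1 0.2 0;1 13 0.1 0.2 0;1 13 0.1 0.2 0")

```text
time_s: 13.9
eef_pos: [489.7, -344.3, 30.2]
ee_rot: [0.696, 0.129, 0.695, -0.129]
force: [0.4, 0.6, 1.5]
grip_width: 1.001
```

>>> send_rows(rows="0 0 0 0 0;0 0 0 0 0;0 0 0 0 0;0 0 0 0 0;0 0 0 0 0;0 0 0 0 0", grip_force=40)

```text
time_s: 14.5
eef_pos: [489.9, -344.7, 30.8]
ee_rot: [0.696, 0.128, 0.695, -0.129]
force: [0.4, 1.8, 6.4]
grip_width: 0.698
```

Run:
```python
from h import *
show(); wrist('w9')
```

```text
t 14.5 tcp [ 489.9 -344.7   30.8] jaw deg -21.01 tilt [ 0.002 -0.002 -1.   ] grip 0.698 F [0.4 1.8 6.4] j [-0.81  0.69  1.47  0.    0.98 -0.44]
```

View pics/w9.png

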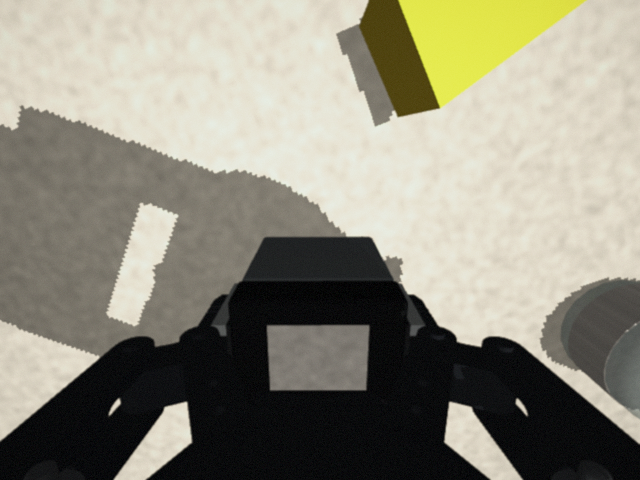

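>>> send_rows(rows="0 -3 0 0 0;0 -7 0 0 0;0 -12 0 0 0;0 -16 0 0 0;0 -16 0 0 0;0 -16 0 0 0")

```text
time_s: 15.15
eef_pos: [489.2, -344.1, 189.6]
ee_rot: [0.695, 0.129, 0.695, -0.129]
force: [-0.3, 0.5, -2.4]
grip_width: 0.696
```

Run:
```python
from h import *
show(); plan([604.7,114.4,150],-3.42)
```

```text
t 15.15 tcp [ 489.2 -344.1  189.6] jaw deg -21.01 tilt [ 0.    -0.001 -1.   ] grip 0.696 F [-0.3  0.5 -2.4] j [-0.81  0.51  1.33 -0.    1.31 -0.44]
shift [ 3.94 46.95 -5.66] turn -3.519 (alt 32.48 )
```

>>> send_rows(rows="0 0 46.9 -5.7 -3.52;0 0 46.9 -5.7 -3.52;0 0 46.9 -5.7 -3.52;0 0 46.9 -5.7 -3.52;0 0 46.9 -5.7 -3.52;0 0 46.9 -5.7 -3.52;0 0 46.9 -5.7 -3.52;0 0 46.9 -5.7 -3.52;0 0 46.9 -5.7 -3.52;0 0 46.9 -5.7 -3.52;0 3 46.9 -5.7 -3.52;0 4 46.9 -5.7 -3.52")

```text
time_s: 16.35
eef_pos: [602.2, 114.7, 144.7]
ee_rot: [0.704, 0.02, 0.709, -0.021]
force: [-0.9, -0.3, -1.3]
grip_width: 0.696
```

>>> send_rows(rows="0 0 0 0 0;0 0 0 0 0;0 0 0 0 0;0 0 0 0 0;0 0 0 0 0")

```text
time_s: 16.85
eef_pos: [604.4, 113.8, 149.9]
ee_rot: [0.707, 0.021, 0.706, -0.021]
force: [0.3, 0.0, -1.6]
grip_width: 0.697
```

Run:
```python
from h import *
show(); plan([604.7,114.4,62],-3.42); wrist('w10')
```

```text
t 16.85 tcp [604.4 113.8 149.9] jaw deg -3.43 tilt [ 0.001  0.    -1.   ] grip 0.697 F [ 0.3  0.  -1.6] j [-0.    0.58  1.32  0.    1.24  0.06]
shift [8.79 0.06 0.02] turn -0.003 (alt 36.0 )
```

View pics/w10.png

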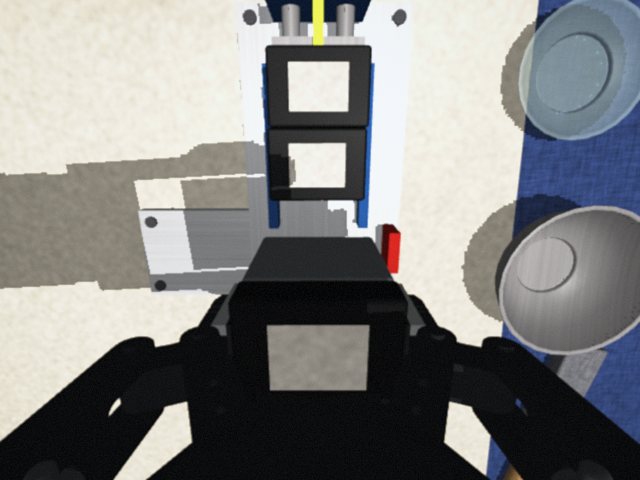

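Row A/B is at (318,85) and (318,163), and box C is centred in the same columns. Lowering.

>>> send_rows(rows="0 4 0 0 0;0 7 0 0 0;0 8.8 0 0 0;0 8.8 0 0 0;0 9.8 0 0 0;0 10.7 0 0 0;0 10.7 0 0 0;0 10.7 0 0 0")

```text
time_s: 17.7
eef_pos: [604.4, 114.1, 42.7]
ee_rot: [0.707, 0.021, 0.707, -0.021]
force: [-0.4, 0.3, -0.5]
grip_width: 0.697
```

Run:
```python
from h import *
show();wrist('w11')
```

```text
t 17.7 tcp [604.4 114.1  42.7] jaw deg -3.41 tilt [ 0.001 -0.    -1.   ] grip 0.697 F [-0.4  0.3 -0.5] j [-0.    0.7   1.41 -0.    1.03  0.06]
```

View pics/w11.png

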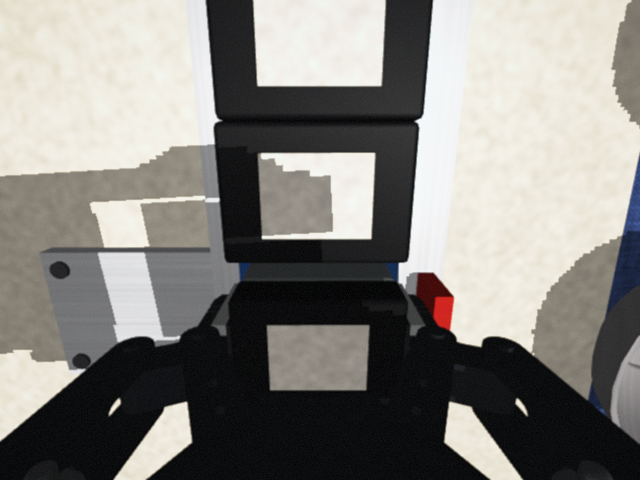

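>>> send_rows(rows="0 0.1 0.4 0 0;0 0.1 0.7 0 0;0 0.1 0.9 0 0;0 0.1 1.0 0 0;0 0.1 1.0 0 0;0 0.1 1.0 0 0")

```text
time_s: 18.35
eef_pos: [604.8, 124.0, 41.3]
ee_rot: [0.707, 0.021, 0.707, -0.021]
force: [-0.7, 0.1, -0.9]
grip_width: 0.697
```

Run:
```python
from h import *
show();wrist('w12')
```

```text
t 18.35 tcp [604.8 124.   41.3] jaw deg -3.41 tilt [ 0. -0. -1.] grip 0.697 F [-0.7  0.1 -0.9] j [ 0.01  0.71  1.4  -0.    1.03  0.07]
```

View pics/w12.png

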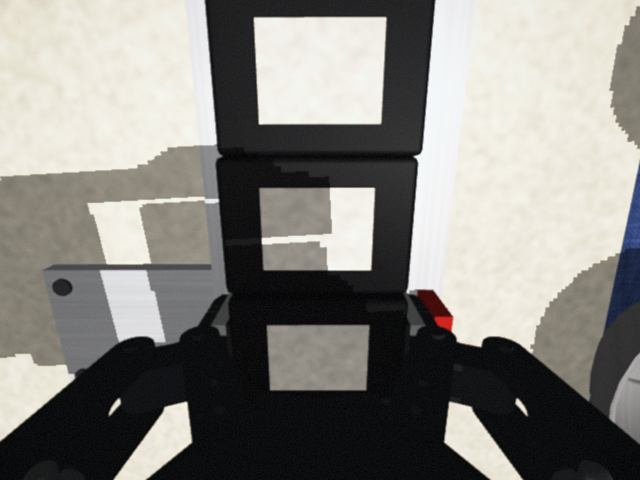

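>>> send_rows(rows="0 0 0.2 0 0;0 0 0.3 0 0;0 0 0.3 0 0;0 0 0.3 0 0")

```text
time_s: 18.8
eef_pos: [605.0, 126.9, 41.3]
ee_rot: [0.707, 0.021, 0.707, -0.021]
force: [-0.4, -2.1, -1.4]
grip_width: 0.699
```

Run:
```python
from h import *
for i in range(3): show();capture('top')
```

```text
t 18.8 tcp [605.  126.9  41.3] jaw deg -3.41 tilt [ 0. -0. -1.] grip 0.699 F [-0.4 -2.1 -1.4] j [ 0.02  0.71  1.4  -0.    1.03  0.08]
t 18.85 tcp [605.  126.9  41.3] jaw deg -3.41 tilt [ 0. -0. -1.] grip 0.697 F [-0.5 -1.5 -1.8] j [ 0.02  0.71  1.4  -0.    1.03  0.08]
t 18.9 tcp [605.  126.9  41.3] jaw deg -3.42 tilt [ 0. -0. -1.] grip 0.696 F [-0.1 -2.  -1.4] j [ 0.02  0.71  1.4  -0.    1.03  0.08]
```

The plate now pushes back with about 2 N, so the row is up against it. Releasing.

>>> send_rows(rows="1 0 0 0 0;1 0 0 0 0;1 0 0 0 0;1 0 0 0 0;1 -3 0 0 0;1 -7 0 0 0;1 -11 0 0 0;1 -15 0 0 0;1 -15 0 0 0")

```text
time_s: 19.85
eef_pos: [607.0, 127.2, 197.4]
ee_rot: [0.71, 0.021, 0.703, -0.021]
force: [-0.3, -0.6, 0.7]
grip_width: 0.999
```

Run:
```python
from h import *
show();wrist('w13')
# wedge grasp: wedge at 606.3,-250.8 yaw 6.31
plan([606.3,-250.8,170],6.31+90+4.65);plan([606.3,-250.8,170],-90)
```

```text
t 19.85 tcp [607.  127.2 197.4] jaw deg -3.4 tilt [ 0.01  0.   -1.  ] grip 0.999 F [-0.3 -0.6  0.7] j [0.02 0.54 1.25 0.   1.34 0.08]
shift [  2.4  -37.73   2.27] turn 15.127 (alt -20.87 )
shift [  2.4  -37.73   2.27] turn 17.319 (alt -18.68 )
```

View pics/w13.png

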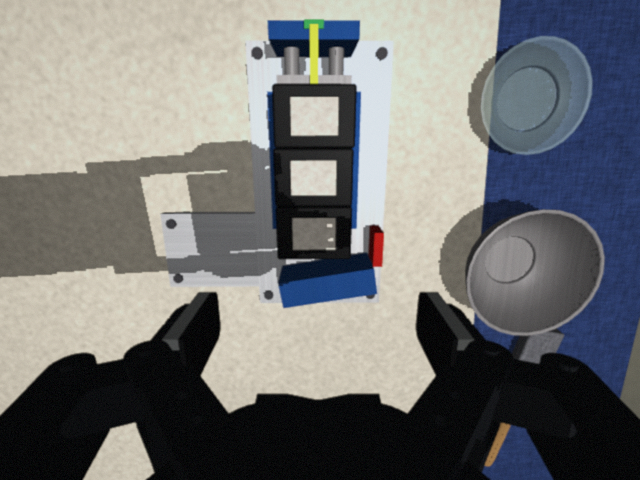

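All three boxes are in line at (314, 85–258) and the bay is open. Now the wedge.

Run:
```python
from h import *
plan([606.3,-250.8,170],96.31)
```

```text
shift [  2.4  -37.73   2.27] turn 16.057 (alt -19.94 )
```

>>> send_rows(rows="1 0 -37.7 2.3 16.06;1 0 -37.7 2.3 16.06;1 0 -37.7 2.3 16.06;1 0 -37.7 2.3 16.06;1 0 -37.7 2.3 16.06;1 0 -37.7 2.3 16.06;1 0 -37.7 2.3 16.06;1 2 -37.7 2.3 16.06;1 2 -37.7 2.3 16.06;1 2 -37.7 2.3 16.06;1 2 -37.7 2.3 16.06;1 2 -37.7 2.3 16.06")

```text
time_s: 21.1
eef_pos: [605.3, -250.4, 170.4]
ee_rot: [0.527, 0.471, 0.528, -0.471]
force: [0.1, -0.3, -0.1]
grip_width: 1.001
```

>>> send_rows(rows="1 0 0 0 0;1 0 0 0 0;1 0 0 0 0;1 0 0 0 0")

```text
time_s: 21.5
eef_pos: [605.5, -250.6, 171.3]
ee_rot: [0.527, 0.472, 0.527, -0.472]
force: [-0.2, -0.2, -0.6]
grip_width: 1.002
```

Run:
```python
from h import *
show();wrist('w14')
L=np.array([(-55,17.5),(40,17.5),(55,10.5),(55,-8.5),(-55,-26.5)]);a=np.radians(6.31)
P=np.c_[606.3+np.cos(a)*L[:,0]-np.sin(a)*L[:,1],-250.8+np.sin(a)*L[:,0]+np.cos(a)*L[:,1],np.full(5,60)]
print(proj('w14',P).round().tolist()); plan([606.3,-250.8,14],96.31)
```

```text
t 21.5 tcp [ 605.5 -250.6  171.3] jaw deg -83.69 tilt [-0.  0. -1.] grip 1.002 F [-0.2 -0.2 -0.6] j [-0.57  0.65  1.14  0.    1.35  0.89]
[[297.0, 293.0], [295.0, 179.0], [304.0, 158.0], [330.0, 158.0], [350.0, 293.0]]
shift [15.73  0.08  0.03] turn -0.001 (alt 36.0 )
```

View pics/w14.png

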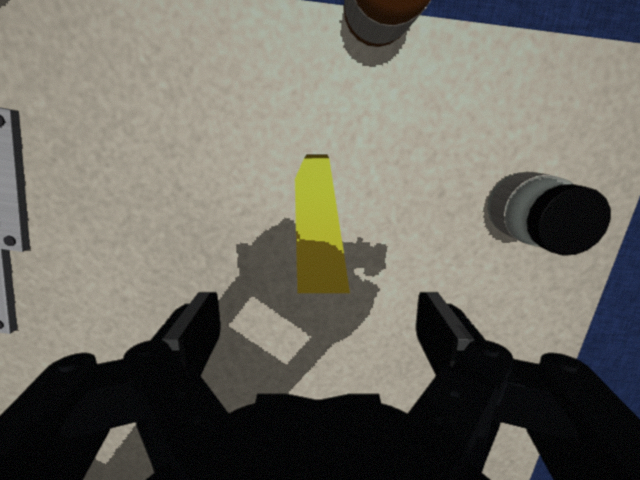

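The wedge outline matches the prediction, within 1–3 px at (297,293), (296,178), (330,158) and (349,293). Descending and gripping.

>>> send_rows(rows="1 4 0.1 0 0;1 8 0.1 0 0;1 12 0.1 0 0;1 14.5 0.1 0 0;1 15.7 0.1 0 0;1 15.7 0.1 0 0;1 15.7 0.1 0 0")

```text
time_s: 22.25
eef_pos: [607.2, -251.0, 15.8]
ee_rot: [0.527, 0.472, 0.526, -0.472]
force: [0.7, 0.2, 0.3]
grip_width: 1.002
```

>>> send_rows(rows="0 0 0 0 0;0 0 0 0 0;0 0 0 0 0;0 0 0 0 0;0 0 0 0 0;0 0 0 0 0;0 0 0 0 0;0 0 0 0 0;0 0 0 0 0", grip_force=40)

```text
time_s: 23.15
eef_pos: [606.8, -250.7, 15.1]
ee_rot: [0.527, 0.472, 0.526, -0.472]
force: [-1.1, 1.4, 6.6]
grip_width: 0.417
```

Run:
```python
from h import *
show();wrist('w15')
```

```text
t 23.15 tcp [ 606.8 -250.7   15.1] jaw deg -83.71 tilt [ 0.001 -0.001 -1.   ] grip 0.417 F [-1.1  1.4  6.6] j [-0.57  0.82  1.27 -0.    1.05  0.89]
```

View pics/w15.png

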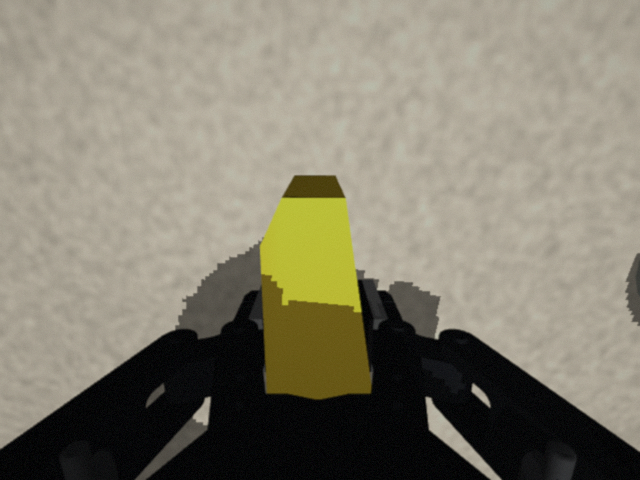

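Run:
```python
from h import *
from scipy.optimize import least_squares
L=np.array([(40,17.5),(55,10.5),(55,-8.5)],float);U=[(260.5,241),(284,198),(346,198)]
X=ray('w15',U,60)
f=lambda p:(np.c_[p[0]+np.cos(p[2])*L[:,0]-np.sin(p[2])*L[:,1],p[1]+np.sin(p[2])*L[:,0]+np.cos(p[2])*L[:,1]]-X).ravel()
r=least_squares(f,[606,-250,.1]);print(r.x[:2],np.degrees(r.x[2]),f(r.x).round(1)); s,p,M=st(); print('wedge centre in tool',M.T@np.r_[r.x[:2]-p[:2],0])
```

```text
[ 606.77345307 -248.54804698] 3.812857145889223 [-0.7  0.2  0.7  0.3 -0.  -0.5]
wedge centre in tool [-1.21625973e-03  1.90976601e-01 -2.12768040e+00]
```

Run:
```python
from h import *
im=cv2.imread('pics/w15.png').astype(int)
m=(im[:,:,2]-im[:,:,0]>45)&(im[:,:,1]-im[:,:,0]>35)
pl=[];pr=[]
for v in range(205,390,6):
    u=np.where(m[v,230:400])[0]+230
    if v>245: pl.append((u[0]-.5,v))
    pr.append((u[-1]+.5,v))
XL=ray('w15',pl,60);XR=ray('w15',pr,60)
for X in (XL,XR):
    k=np.polyfit(X[:,0],X[:,1],1); r=np.polyval(k,X[:,0])-X[:,1]; print(np.degrees(np.arctan(k[0])),r.std(),np.abs(r).max(), X[0],X[-1], 'y at x=606.8',np.polyval(k,606.8))
print(pl[::4],pr[::4])
```

```text
6.090786480838707 0.107261265583495 0.1939433536563513 [ 644.21164063 -228.14226747] [ 593.34491742 -233.58088052] y at x=606.8 -232.31801143608132
15.203247625966402 0.12855090516924106 0.28834355515294874 [ 660.16845163 -253.28893007] [ 597.32037747 -270.25291389] y at x=606.8 -267.9093401259846
[(np.float64(258.5), 247), (np.float64(260.5), 271), (np.float64(261.5), 295), (np.float64(262.5), 319), (np.float64(263.5), 343), (np.float64(265.5), 367)] [(np.float64(346.5), 205), (np.float64(349.5), 229), (np.float64(353.5), 253), (np.float64(356.5), 277), (np.float64(360.5), 301), (np.float64(362.5), 325), (np.float64(366.5), 349), (np.float64(369.5), 373)]
```

>>> send_rows(rows="0 -3 0 0 0;0 -7 0 0 0;0 -12 0 0 0;0 -14 0 0 0;0 -14 0 0 0;0 -14 0 0 0")

```text
time_s: 23.8
eef_pos: [606.0, -250.2, 152.7]
ee_rot: [0.526, 0.472, 0.527, -0.472]
force: [0.2, -0.2, -2.7]
grip_width: 0.419
```

Run:
```python
from h import *
show(); plan([528,87.5,130],-93.2)
```

```text
t 23.8 tcp [ 606.  -250.2  152.7] jaw deg -83.71 tilt [-0.002  0.001 -1.   ] grip 0.419 F [ 0.2 -0.2 -2.7] j [-0.57  0.67  1.16 -0.    1.32  0.89]
shift [  2.33  -4.05 -34.42] turn 1.897 (alt -34.1 )
```

>>> send_rows(rows="0 0 -4.1 -34.4 1.9;0 0 -4.1 -34.4 1.9;0 0 -4.1 -34.4 1.9;0 0 -4.1 -34.4 1.9;0 0 -4.1 -34.4 1.9;0 0 -4.1 -34.4 1.9;0 0 -4.1 -34.4 1.9;0 0 -4.1 -34.4 1.9;0 0 -4.1 -34.4 1.9;0 0 -4.1 -34.4 1.9;0 1 -4.1 -34.4 1.9;0 2.3 -4.1 -34.4 1.9")

```text
time_s: 25.0
eef_pos: [528.3, 86.0, 130.3]
ee_rot: [0.485, 0.514, 0.485, -0.514]
force: [-0.2, -0.6, -1.1]
grip_width: 0.421
```

>>> send_rows(rows="0 0 0 0 0;0 0 0 0 0;0 0 0 0 0;0 0 0 0 0;0 0 0 0 0")

```text
time_s: 25.5
eef_pos: [528.2, 86.9, 131.6]
ee_rot: [0.486, 0.514, 0.486, -0.514]
force: [0.0, 0.4, -2.0]
grip_width: 0.423
```

Run:
```python
from h import *
show();wrist('w16');plan([528,87.5,50],-93.2);plan([528,87.5,26.5],-93.2)
```

```text
t 25.5 tcp [528.2  86.9 131.6] jaw deg -93.21 tilt [ 0.001 -0.    -1.   ] grip 0.423 F [ 0.   0.4 -2. ] j [-0.06  0.43  1.6   0.    1.11  1.57]
shift [ 8.15 -0.03 -0.06] turn -0.001 (alt 36.0 )
shift [10.5  -0.03 -0.06] turn -0.001 (alt 36.0 )
```

View pics/w16.png

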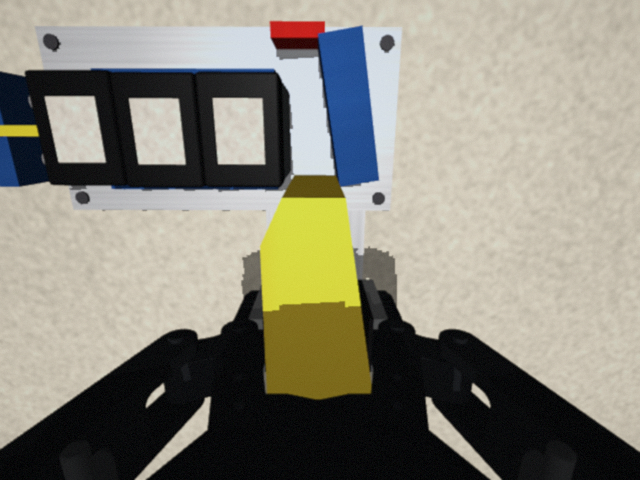

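Run:
```python
from h import *
th=-.0597
def tray(u,z):
    x,y=ray('w16',u,z)[0]; return (round(np.cos(th)*(x-605.3)+np.sin(th)*(y-124.4),1),round(-np.sin(th)*(x-605.3)+np.cos(th)*(y-124.4),1))
print('C lid near',tray((276,72),85),tray((283,186),85)); print('cheek top near',tray((338,184),55),'far',tray((318,35),55)); print('stop floor',tray((275,49),10),tray((323,47),10), 'stop top',tray((271,37),40),tray((325,36),40))
print('wedge nose',tray((284,198),131.6+45),tray((346,198),131.6+45))
```

```text
C lid near (np.float64(28.8), np.float64(-20.3)) (np.float64(-29.9), np.float64(-22.3))
cheek top near (np.float64(-32.9), np.float64(-55.2)) far (np.float64(53.2), np.float64(-41.9))
stop floor (np.float64(55.7), np.float64(-11.6)) (np.float64(57.1), np.float64(-45.4)) stop top (np.float64(55.8), np.float64(-12.7)) (np.float64(56.5), np.float64(-46.2))
wedge nose (np.float64(-19.9), np.float64(-31.9)) (np.float64(-19.8), np.float64(-50.1))
```

Calibration agrees within 1–2 mm: row face at y≈-22, cheek at -55, nose at x≈-20 with y from -32 to -50. Lowering.

>>> send_rows(rows="0 4 0 -0.1 0;0 7 0 -0.1 0;0 8.5 0 -0.1 0;0 9.5 0 -0.1 0;0 10.3 0 -0.1 0;0 10.5 0 -0.1 0;0 10.5 0 -0.1 0;0 10.5 0 -0.1 0")

```text
time_s: 26.35
eef_pos: [528.6, 87.9, 27.0]
ee_rot: [0.486, 0.514, 0.485, -0.513]
force: [-0.1, -0.2, -2.1]
grip_width: 0.416
```

Run:
```python
from h import *
show();wrist('w17')
```

```text
t 26.35 tcp [528.6  87.9  27. ] jaw deg -93.21 tilt [ 0.001 -0.    -1.   ] grip 0.416 F [-0.1 -0.2 -2.1] j [-0.05  0.59  1.68 -0.    0.87  1.57]
```

View pics/w17.png

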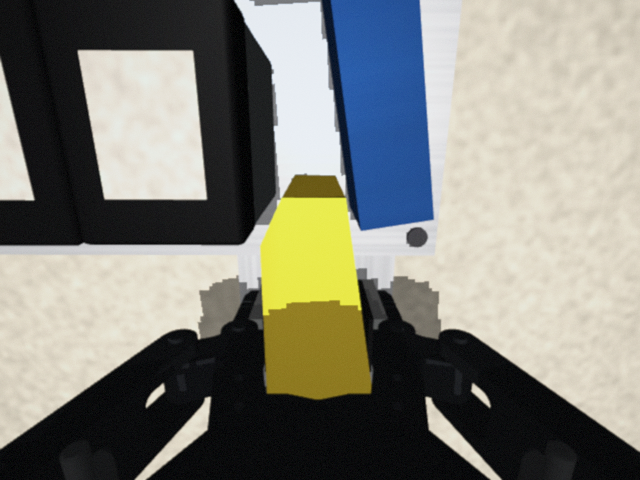

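The nose sits cleanly in the gap, between the row at column ~265 and the cheek at ~350. Setting it down and releasing.

>>> send_rows(rows="0 0.2 0 0 0;0 0.2 0 0 0;0 0.2 0 0 0;1 0.2 0 0 0;1 0.2 0 0 0;1 0.2 0 0 0;1 0.2 0 0 0;1 0.2 0 0 0;1 0.2 0 0 0")

```text
time_s: 27.3
eef_pos: [528.1, 87.9, 24.3]
ee_rot: [-0.486, -0.514, -0.486, 0.514]
force: [-0.1, 0.5, -0.1]
grip_width: 1.002
```

>>> send_rows(rows="1 -3 0 0 0;1 -6 0 0 0;1 -9 0 0 0;1 -12 0 0 0;1 -12 0 0 0;1 -12 0 0 0")

```text
time_s: 27.9
eef_pos: [528.1, 87.9, 144.3]
ee_rot: [0.486, 0.514, 0.486, -0.514]
force: [0.2, -0.1, -0.5]
grip_width: 0.998
```

Run:
```python
from h import *
show();w=wrist('w18')
for t in('wedge_mid','wedge_nose'): print(t,[(d['location'],d['confidence']) for d in nets.spot_point(w,t)])
```

```text
t 27.9 tcp [528.1  87.9 144.3] jaw deg -93.21 tilt [ 0.001 -0.    -1.   ] grip 0.998 F [ 0.2 -0.1 -0.5] j [-0.05  0.42  1.59 -0.    1.14  1.57]
wedge_mid [([530.7, 85.5, 42.7], 0.6)]
wedge_nose [([581.1, 84.3, 41.3], 0.85), ([605.6, 91.7, 33.8], 0.69)]
```

View pics/w18.png

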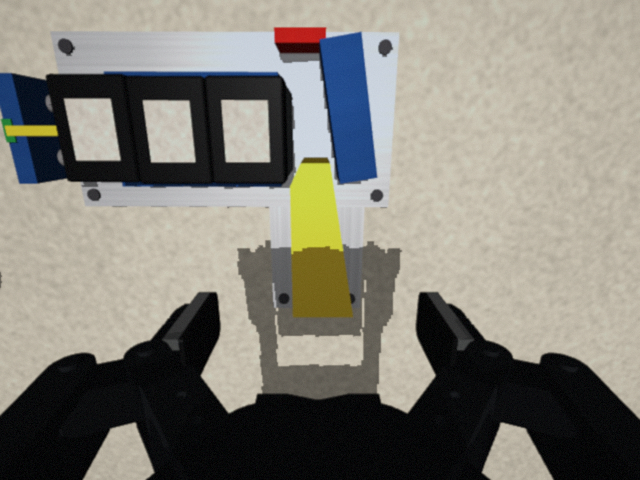

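The wedge lies at (320,240) with its nose in the mouth. Now I'll shut the fingers and go behind the thick end.

Run:
```python
from h import *
plan([443.1,93,144],-93.42);plan([443.1,93,36],-93.42)
```

```text
shift [-0.07 -8.46 -0.04] turn 0.041 (alt -35.96 )
shift [10.73 -8.44 -0.04] turn 0.041 (alt -35.96 )
```

>>> send_rows(rows="0 0 -4 0 0.04;0 0 -8.5 0 0.04;0 0 -8.5 0 0.04;0 0 -8.5 0 0.04;0 0 -8.5 0 0.04;0 0 -8.5 0 0.04;0 4 -8.5 0 0.04;0 8 -8.5 0 0.04;0 10.7 -8.5 0 0.04;0 10.7 -8.5 0 0.04;0 10.7 -8.5 0 0.04;0 10.7 -8.5 0 0.04")

```text
time_s: 29.25
eef_pos: [444.5, 92.6, 38.7]
ee_rot: [0.486, 0.515, 0.484, -0.514]
force: [-0.5, 0.3, 0.2]
grip_width: 0.001
```

Run:
```python
from h import *
show();w=wrist('w19')
```

```text
t 29.25 tcp [444.5  92.6  38.7] jaw deg -93.41 tilt [ 0.003 -0.    -1.   ] grip 0.001 F [-0.5  0.3  0.2] j [-0.05  0.43  1.92 -0.    0.79  1.58]
```

View pics/w19.png

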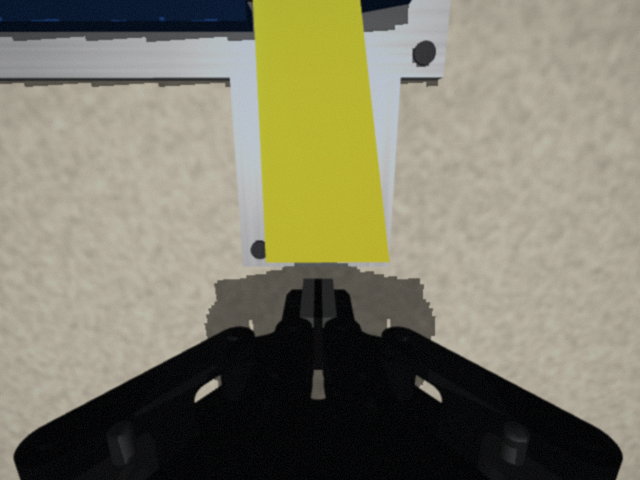

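The finger tip at (318,290) is behind the thick end (265–389, 262). Pushing.

>>> send_rows(rows="0 0.1 1 0 0;0 0.1 1.7 0 0;0 0.1 2.3 0 0;0 0.1 2.9 0 0;0 0.1 3.5 0 0;0 0.1 4.1 0 0;0 0.1 4.7 0 0;0 0.1 5.3 0 0;0 0.1 5.7 0 0;0 0.1 5.7 0 0")

```text
time_s: 30.3
eef_pos: [500.6, 89.2, 36.2]
ee_rot: [0.485, 0.515, 0.485, -0.515]
force: [-0.8, 0.5, -0.0]
grip_width: -0.002
```

Run:
```python
from h import *
show();w=wrist('w20')
```

```text
t 30.3 tcp [500.6  89.2  36.2] jaw deg -93.41 tilt [ 0. -0. -1.] grip -0.002 F [-0.8  0.5 -0. ] j [-0.05  0.52  1.76 -0.    0.86  1.58]
```

View pics/w20.png

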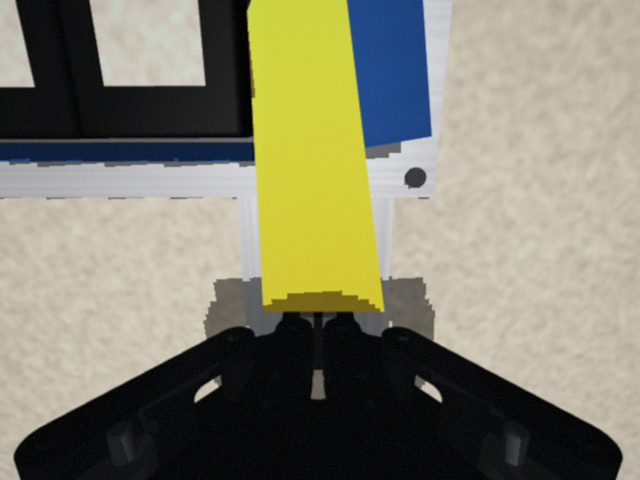

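>>> send_rows(rows="0 0 0.5 0 0;0 0 1.0 0 0;0 0 1.5 0 0;0 0 2.0 0 0;0 0 2.5 0 0;0 0 3.0 0 0;0 0 3.0 0 0;0 0 3.0 0 0")

```text
time_s: 31.15
eef_pos: [529.8, 87.7, 35.9]
ee_rot: [-0.484, -0.514, -0.485, 0.515]
force: [-3.5, 2.5, -1.2]
grip_width: 0.003
```

Run:
```python
from h import *
th=-.0597
show();w=wrist('w21')
im=cv2.imread('pics/w21.png').astype(int); m=(im[:,:,2]-im[:,:,0]>45)&(im[:,:,1]-im[:,:,0]>35)
for u in (275,365): 
    v=np.where(m[:,u])[0].max()+.5; x,y=ray('w21',(u,v),70)[0]; print(u,v,'tray x',np.cos(th)*(x-605.3)+np.sin(th)*(y-124.4))
s,p,M=st(); print('tcp tray x',np.cos(th)*(p[0]-605.3)+np.sin(th)*(p[1]-124.4))
```

```text
t 31.15 tcp [529.8  87.7  35.9] jaw deg -93.4 tilt [-0.002  0.    -1.   ] grip 0.003 F [-3.5  2.5 -1.2] j [-0.05  0.57  1.67  0.    0.9   1.58]
275 312.5 tray x -62.23661191631773
365 312.5 tray x -62.26052079528004
tcp tray x -73.22100095611977
```

View pics/w21.png

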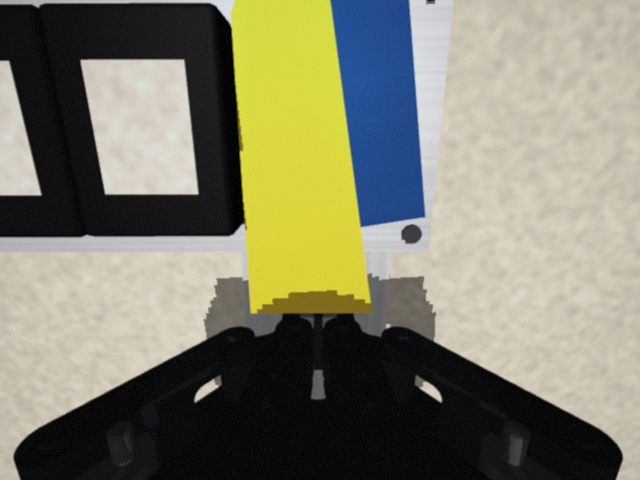

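>>> send_rows(rows="0 0 0.2 0 0;0 0 0.4 0 0;0 0 0.6 0 0;0 0 0.7 0 0;0 0 0.7 0 0;0 0 0.7 0 0")

```text
time_s: 31.8
eef_pos: [535.8, 87.7, 35.8]
ee_rot: [-0.484, -0.514, -0.486, 0.515]
force: [-9.4, 4.2, 0.3]
grip_width: -0.001
```

```bash
cat > chk.py <<'E'
from h import *
import sys
th=-.0597; n=sys.argv[1]
show();w=wrist(n)
im=cv2.imread(f'pics/{n}.png').astype(int); m=(im[:,:,2]-im[:,:,0]>45)&(im[:,:,1]-im[:,:,0]>35)
for u in (275,345): 
    v=np.where(m[:,u])[0].max()+.5; x,y=ray(n,(u,v),70)[0]; print(u,v,'tray x',np.cos(th)*(x-605.3)+np.sin(th)*(y-124.4))
s,p,M=st(); print('tcp tray x',np.cos(th)*(p[0]-605.3)+np.sin(th)*(p[1]-124.4))
E
python3 chk.py w22
```

```text
t 31.8 tcp [535.8  87.7  35.8] jaw deg -93.4 tilt [-0.004  0.001 -1.   ] grip -0.001 F [-9.4  4.2  0.3] j [-0.05  0.59  1.65  0.    0.91  1.58]
275 313.5 tray x -56.53863555898517
345 313.5 tray x -56.54904237512395
tcp tray x -67.24777610087273
```

>>> send_rows(rows="0 0 0.1 0 0;0 0 0.2 0 0;0 0 0.2 0 0;0 0 0.2 0 0")

```text
time_s: 32.25
eef_pos: [537.6, 87.6, 35.8]
ee_rot: [-0.484, -0.514, -0.486, 0.515]
force: [-9.5, 5.7, 1.2]
grip_width: 0.001
```

```bash
python3 chk.py w23
```

```text
t 32.25 tcp [537.6  87.6  35.8] jaw deg -93.4 tilt [-0.004  0.001 -1.   ] grip 0.001 F [-9.5  5.7  1.2] j [-0.05  0.59  1.64  0.    0.91  1.58]
275 313.5 tray x -54.69532486120947
345 313.5 tray x -54.703100850853694
tcp tray x -65.40348903965499
```

View pics/w23.png

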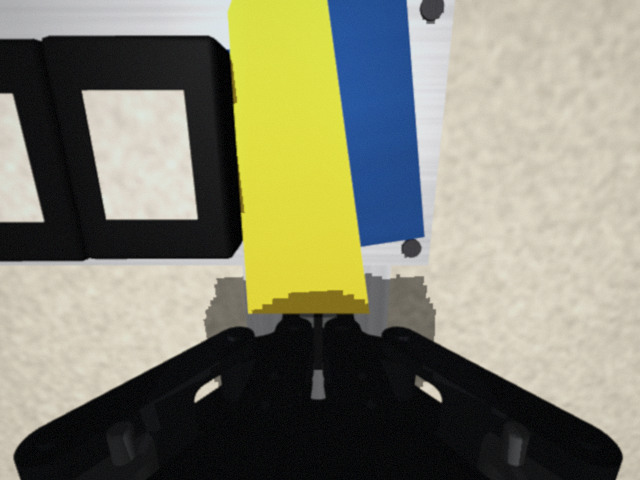

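>>> send_rows(rows="0 0 0.1 0 0;0 0 0.2 0 0;0 0 0.2 0 0;0 0 0.2 0 0")

```text
time_s: 32.7
eef_pos: [538.1, 87.6, 35.7]
ee_rot: [-0.483, -0.513, -0.487, 0.516]
force: [-17.3, 5.0, 7.5]
grip_width: -0.002
```

```bash
python3 chk.py w24
```

```text
t 32.7 tcp [538.1  87.6  35.7] jaw deg -93.38 tilt [-0.008  0.001 -1.   ] grip -0.002 F [-17.3   5.    7.5] j [-0.05  0.59  1.64  0.    0.92  1.58]
275 313.5 tray x -54.00850587622638
345 313.5 tray x -54.0097749874326
tcp tray x -64.90376000700881
```

The stop is reached: the force jumped to 17 N with no further travel. Backing off, lifting and checking.

>>> send_rows(rows="0 0 -1.5 0 0;0 0 -4 0 0;0 0 -7 0 0;0 0 -7 0 0;0 -5 -7 0 0;0 -9 -7 0 0;0 -13 -7 0 0;0 -16 -5 0 0;0 -18 -2 0 0;0 -18 0 0 0;0 -18 0 0 0;0 -18 0 0 0")

```text
time_s: 33.95
eef_pos: [541.5, 86.6, 216.2]
ee_rot: [0.485, 0.515, 0.485, -0.515]
force: [-0.6, 0.5, -0.1]
grip_width: -0.001
```

Run:
```python
from h import *
show();w=wrist('w25'); p=capture('side'); cv2.imwrite('pics/s25.png',cv2.resize(p['pixels'][150:270,240:370,::-1],None,fx=5,fy=5))
for t in('wedge_mid','wedge_nose','box_a_mid'): print(t,[(np.round(d['location'],1),round(d['confidence'],2)) for d in nets.spot_point(w,t)])
```

```text
t 33.95 tcp [541.5  86.6 216.2] jaw deg -93.43 tilt [ 0. -0. -1.] grip -0.001 F [-0.6  0.5 -0.1] j [-0.06  0.38  1.45 -0.    1.32  1.58]
wedge_mid []
wedge_nose [(array([659.3,  86.4,  43.2]), 0.97)]
box_a_mid []
```

View pics/w25.png

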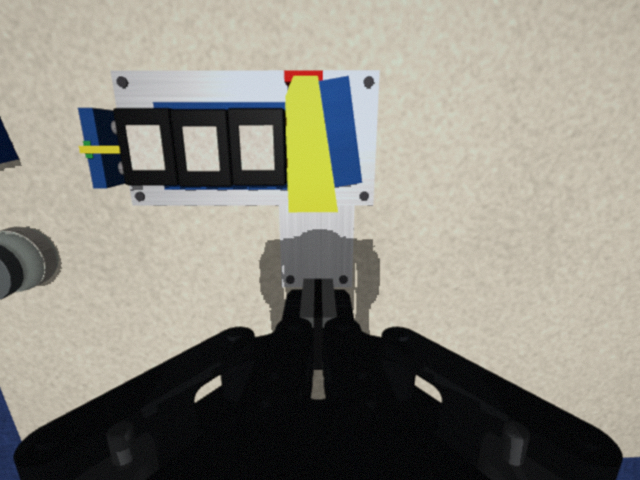

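View pics/s25.png

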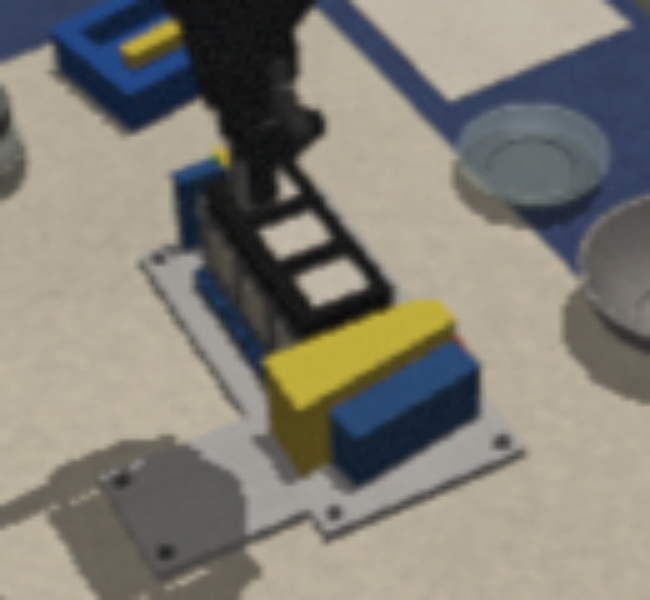

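Run:
```python
from h import *
from scipy.optimize import least_squares
th=-.0597
im=cv2.imread('pics/w25.png'); cv2.imwrite('pics/w25z.png',cv2.resize(im[60:225,75:385],None,fx=2.5,fy=2.5,interpolation=cv2.INTER_CUBIC))
a=im.astype(int); m=((a[:,:,2]-a[:,:,0]>60)&(a[:,:,1]-a[:,:,0]>60)).astype(np.uint8); m[:,:200]=0
def tray(u,z):
    X=ray('w25',u,z); return np.c_[np.cos(th)*(X[:,0]-605.3)+np.sin(th)*(X[:,1]-124.4),-np.sin(th)*(X[:,0]-605.3)+np.cos(th)*(X[:,1]-124.4)]
c=max(cv2.findContours(m,0,2)[0],key=cv2.contourArea); q=cv2.approxPolyDP(c,2.5,True)[:,0]; print(np.c_[q,tray(q,70)].round(1))
print('C lid',tray([(284,110),(285,184),(232,110),(232,185)],85).round(1).tolist(),'A far',tray([(117,111),(123,185)],85).round(1).tolist())
```

```text
[[294.   75.   56.1 -23.1]
 [286.   94.   42.2 -16.4]
 [288.  210.  -52.4 -15.5]
 [337.  211.  -53.4 -58.6]
 [316.   75.   56.1 -40.4]]
C lid [[29.2, -15.8], [-27.5, -15.0], [29.3, 24.0], [-28.2, 28.3]] A far [[28.6, 112.3], [-28.1, 117.2]]
```

View pics/w25z.png

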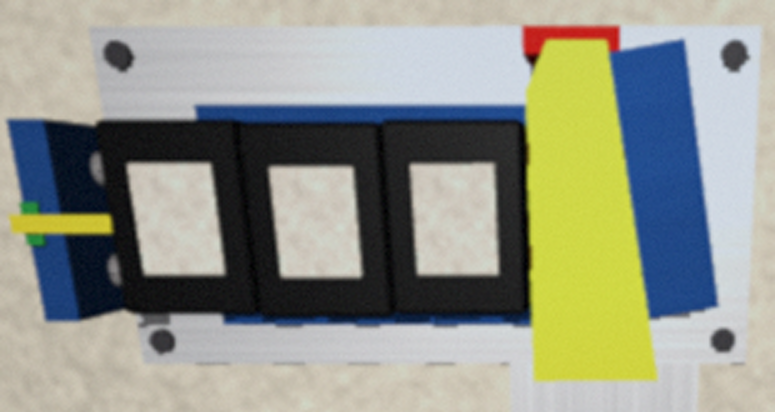

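Run:
```python
from h import *
show(); print(workorder.finish_job())
```

```text
t 34.2 tcp [540.8  86.9 216.4] jaw deg -93.41 tilt [ 0. -0. -1.] grip 0.002 F [ 0.6 -0.1  0.6] j [-0.05  0.37  1.45 -0.    1.32  1.58]
the job is handed in; nothing more can be done
None
```

The job is finished and was handed in at 34.2 s of the 72 s allowed; no verdict was reported. I set both loose boxes in the row, slid the row up to the steel plate (about 2 N pushing back) and laid the wedge with its thin end in the gap. I then pushed its thick end until it met the red stop. The push rose to about 9.5 N, then jumped to 17 N when the wedge stopped moving.

What the last checks showed:
- **Wedge:** its thin end is at the stop. The centre is about 1 mm from home along x and within 1 mm along y.
- **Row:** the near face is at y ≈ -15.5 mm and the far face at about 112–117 mm, which puts the end plate back roughly 5–6 mm. That is only a camera estimate; I had no direct reading of the plate.
- **Boxes and gripper:** the last pictures show all three boxes upright and square, with the gripper clear of everything.
- **Jars and blue frame:** I never went near them, but I did not measure them again at the end.

Where checks failed or disagreed:
- **Networks:** in the last picture they did not find the wedge's centre or box A, so the final poses come from my own corner measurements. They did find the thin end, but at a height of 43 mm instead of the expected 40 mm.
- **Gripped wedge angle:** a first fit gave 3.8°, against 6.1° from the edge lines. I used the edge lines, which matched the jaws.

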